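Fetch the lidded pot from the sliding-door condiment case

TASK

Slide the rear (right-hand) door of the sloping condiment case behind its neighbour as far as it goes, take out the squat lidded steel pot from under the glass top, keeping it upright, and set it gently on the round wooden mat with its whole base on the mat. Then slide the rear door fully shut again; leave the front door shut and do not disturb the bowl, the shaker or the bottle.

Things in the scene. Friction and masses are not known exactly. Their poses are not given: they have to be found in the camera images.
- rear_door (a joint): Travel (m) of the rear door, the right-hand one (-y) seen from the robot: 0 = fully shut, 0.21 = fully slid to the case's +y, behind (under) the front door. Starts 0 to 0.04. 0.6 kg, friction about 2 N plus 4 N s/m, no spring: it stays where it is left.
- rear_door_handle (a point): Centre of the rear door's dark steel grip bar: 12 mm thick (y), 80 long (x), 22 deep (z), on two end posts, near the door's right edge. x up the slope, y = opening direction, z outward, square to the door: it leans 41.5 degrees from vertical towards the robot. Door frame's face 39 mm below this point, front door's face 29 mm below; the front door's edge stays 40 mm or more to +y of it.
- front_door (a joint): Travel (m) of the front door, the left-hand one, on the outer track 10 mm above the rear door: 0 = fully shut (as it starts), 0.21 = fully slid to -y over the rear door. Like handle at its left edge. To be left shut.
- case: Fixed case, origin at the centre of its underside, x away from the robot, y left. 220 mm deep, 560 wide, 205 high. Sill 90 high at x=-110; the front (clear sliding doors on two tracks) slopes from there up to x=20 at height 205; then a level clear top, underside at 199, to x=110. Inner floor 12 mm up; divider 47 high at y=0. Rear door fully open leaves y=-270 to -60 clear.
- pot_center (a point): On the axis of the squat lidded steel pot, 50 mm above its base: the height to grip. Round body 56 mm wide up to 70 mm, lid 60 mm wide, low lid knob to 84 mm. z up its axis. 0.2 to 0.45 kg. It stands on the case's floor behind the rear door, under the level top (about x=36, y=-165 mm in the case), so the tool must lean back towards the robot, 30 to 40 degrees from vertical.
- pot_base (a point): Centre of the pot's underside.
- mat: Round wooden pot mat, 140 mm diameter, 10 mm thick, fixed on the counter to the right of the case. Origin at the centre of its underside, so its top is 10 mm higher.
- bowl: White bowl, 120 mm across, 50 mm high, on the counter near the mat (nearer or farther from the robot). Bystander; origin under its centre.
- shaker: Tall steel shaker, 50 mm diameter, 127 mm high, in the left half of the case behind the front door. Bystander; origin under its centre.
- squeeze: White bottle, 60 mm diameter, 170 mm high, on the counter left of the case. Bystander; origin under its centre.
Things that resemble listed ones, but are neither listed nor needed, are in the scene too. Several things have the shape of the mat; the one meant has the colours described above.

How it is judged:
By the outcome, as a careful person would: the job done as asked, in the order asked, and still so for the second after the job is handed in, with the robot touching nothing.
It also fails if it takes over 72 s, if anything falls off the work surface, if the arm or the gripper's body presses on something with over 40 N, if the wrist force passes 120 N, or if a joint passes its speed limit or range.

ROBOT

A 6-joint arm with a two-finger parallel gripper is mounted at the origin on the work surface. World frame = base frame: x ahead of the robot, y to its left, z up, the work surface at z = 0. Lengths are in m, angles in degrees, forces in N, time in s.
With the tool pointing down it reaches from about 0.3 to 0.75 m from the base axis. Payload 8.5 kg.
Tool frame: the origin (TCP) lies midway between the tips of the shut fingers; the grasp point (between the pads) lies 19 mm behind it; z points along the fingers, y is the direction in which the jaws open and shut (so a half turn about z gives the same grasp; the last joint's range is limited). The gripper opens to 85 mm and grips with 20 to 120 N. Pads are 22 mm wide; open, the fingers measure 114 mm over their backs; the gripper's body (76 mm by 85 mm) begins 54 mm behind the grasp point. The pads swing forward as they close: fully open they stand 13 mm farther back than shut.
Start: joints at [58.195, 21.807, 74.336, -0, 83.858, -12.336], TCP at [0.183, 0.519, 0.231] pointing down, gripper open.
Joint ranges: [-178.18, 178.18], [-50.72, 133.34], [12.68, 142.11], [-81.47, 261.47], [9.98, 163.14], [-165.26, 165.26]. Speed limits (degrees/s): [136.94, 136.94, 180, 180, 180, 180].

INTERFACE

Orientations are given as a 3x3 rotation matrix whose columns are the frame's x, y, z axes.
In Python, from rig import status, eyes, env gives the robot as it stands. The module is installed in compiled form; this text tells all that it offers.
- The arm moves only by the tool play_rows, never from a script. Its argument "targets" is text: rows parted by semicolons, each of 5 numbers parted by spaces: the shift along the tool's x, y, z in m, then the turn about the tool's z in rad, then the closure, from 0 (fully open) to 1 (shut). A call has 1 to 5 rows; each row is the pose to reach, as a shift and turn from the pose commanded when the call began, along the tool's axes at that moment; what a row does not reach only later rows make up. A row lasts 1/10 s, in which the tool goes at most 50 mm and 8.59 degrees, less where a joint would pass 70% of its speed; a pose out of reach is approached as far as the arm can. A call with a gripper value outside its range is refused whole. The fingers move at their own pace and stop on an object; "force" is the grip in N (left out, the last holds). Time passes only in rows, so rows that repeat a pose let the fingers close. It gives the time, the measured TCP pose, the force and the opening at its end, in the units of the state.
- status.observe(): the state, without advancing time (a new reading comes with each control period).
- eyes.get_image(name): name is "scene" or "top"; returns a dict with "pixels" (480x640x3 uint8, red, green, blue), "range_z" (480x640 float32, m along the optical axis (not along the pixel's ray), 0 where there is no reading), "mtx" (3x3 intrinsics, pixels), "world_to_cam" (4x4, takes a point from world to camera coordinates). Camera axes: x right, y up, looking along -z (the intrinsics and any distortion apply to the point x, -y, -z); pixel columns grow to the right and rows downward; lengths in m; the calibration is good to about 2 mm. A picture is of the moment at which its call begins.
- env.close_job(): hands the job in, once; it reports no verdict.
The state is a dict: "time_s": time; "q": joint angles; "qvel": joint speeds; "joint_efforts": joint torques, N m; "position": TCP position; "tool_rot": TCP orientation; "ft_force": force on the tool from outside, world axes, zero at the start; "wrist_torque": the same for the moment, N m; "grip_width": finger opening in m.
Only numpy, scipy, OpenCV 4.12 (cv2) and the standard library are available. Lean on these libraries where they do the work, as an engineer would, in place of code of your own. Each camera call takes 0.05 s, during which the arm holds its last target.

## Working session

There is one attempt and no reset: what is moved stays moved. The work goes in short steps, Python scripts to look and compute and a tool call to move; the robot and the scene stay as the last step left them, time stands still between calls to the robot, and variables do not carry over. Pictures are saved under pics/ and viewed, and the job is handed in when it is done.

Besides the shell and the picture viewer there is one more tool, called after "Emit:" as name(argument=value, ...) on one line, values as JSON. play_rows: Moves the arm, as the interface text tells. Its arguments: {"type":"object","properties":{"targets":{"type":"string"},"force":{"type":"number"}},"required":["targets"]}

```bash
ls; mkdir -p pics; cat > h.py <<'E'
import numpy as np, cv2
from rig import status, eyes, env
def save(n,p): cv2.imwrite('pics/'+n,cv2.cvtColor(p,cv2.COLOR_RGB2BGR))
E
python3 - <<'E'
from h import *
np.set_printoptions(precision=4,suppress=True)
for n in("scene","top"):
    d=eyes.get_image(n); save(n+'0.png',d['pixels']); np.savez('pics/'+n+'0.npz',**{k:d[k] for k in('pixels','range_z','mtx','world_to_cam')})
    print(d.keys(),d['mtx'],d['world_to_cam'])
print(status.observe())
E
```

```text
pics
dict_keys(['pixels', 'range_z', 'mtx', 'world_to_cam']) [[460.8672   0.     320.8395]
 [  0.     460.8672 239.2642]
 [  0.       0.       1.    ]] [[-0.1838  0.9829 -0.0044  0.121 ]
 [-0.9305 -0.1726  0.323   0.3913]
 [ 0.3168  0.0634  0.9464 -1.5148]
 [ 0.      0.      0.      1.    ]]
dict_keys(['pixels', 'range_z', 'mtx', 'world_to_cam']) [[453.9011   0.     319.6944]
 [  0.     453.9011 238.713 ]
 [  0.       0.       1.    ]] [[-0.0134 -0.9996 -0.0238 -0.0035]
 [ 0.9985 -0.0146  0.0534 -0.4659]
 [-0.0537 -0.023   0.9983 -1.5679]
 [ 0.      0.      0.      1.    ]]
{'time_s': 0.1, 'q': array([ 58.1941,  21.8374,  74.3781,  -0.002 ,  83.8587, -12.3358]), 'qvel': array([ 0.006 , -0.1697, -0.1223, -0.024 , -0.0099,  0.0723]), 'joint_efforts': array([  0.0045, -44.9215, -23.1659,  -0.    ,   0.0036,   0.    ]), 'position': array([0.1832, 0.5183, 0.2308]), 'tool_rot': array([[-0.9428,  0.3333, -0.0007],
       [ 0.3333,  0.9428, -0.0011],
       [ 0.0002, -0.0013, -1.    ]]), 'ft_force': array([ 0.7   , -0.7254, -0.2965]), 'wrist_torque': array([0.0266, 0.0164, 0.022 ]), 'grip_width': 0.08545144275405932}
```

View pics/scene0.png

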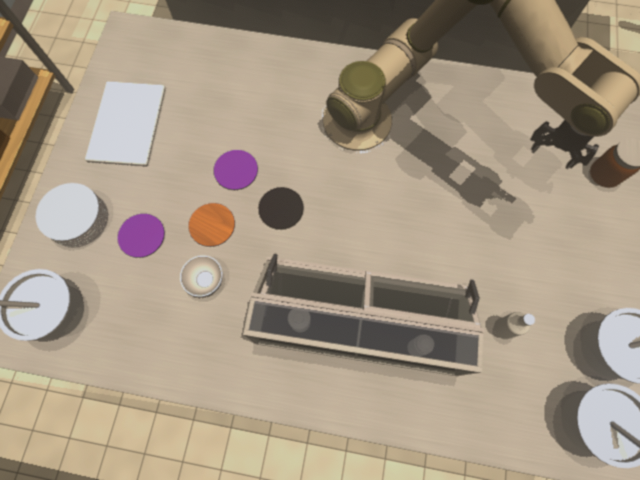

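View pics/top0.png

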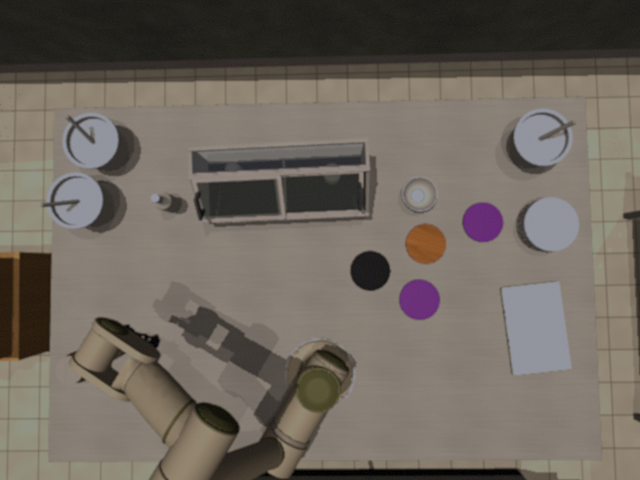

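The top view shows the case at (280,185). There are four mat-shaped discs: orange-brown with grain (425,243), purple (483,222), purple (419,299) and black (370,270). The wood-coloured one at (425,243), which is (212,224) in the scene view, fits the description. I'll enlarge the crops to confirm.

```bash
python3 - <<'E'
import numpy as np,cv2
a=np.load('pics/scene0.npz')['pixels'];b=np.load('pics/top0.npz')['pixels']
def s(n,p,x0,y0,x1,y1,k): cv2.imwrite('pics/'+n,cv2.cvtColor(cv2.resize(p[y0:y1,x0:x1],None,fx=k,fy=k,interpolation=cv2.INTER_CUBIC),cv2.COLOR_RGB2BGR))
s('c1.png',a,160,190,500,390,2.35)
s('c2.png',b,180,130,460,290,2.85)
E
```

```text
(no output)
```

View pics/c1.png

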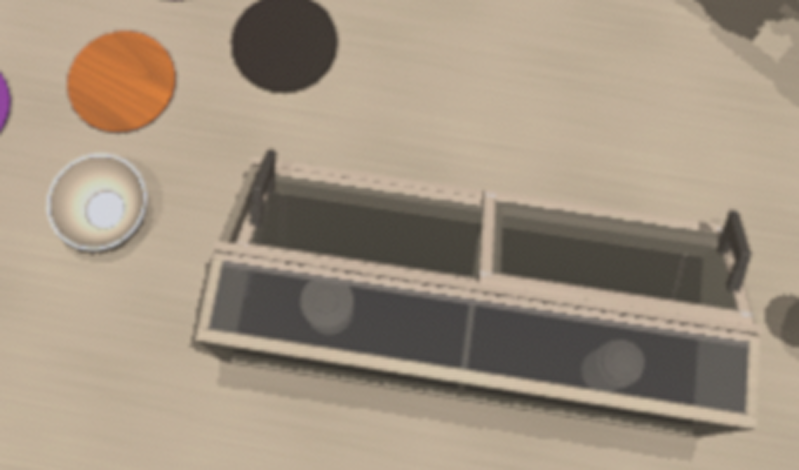

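View pics/c2.png

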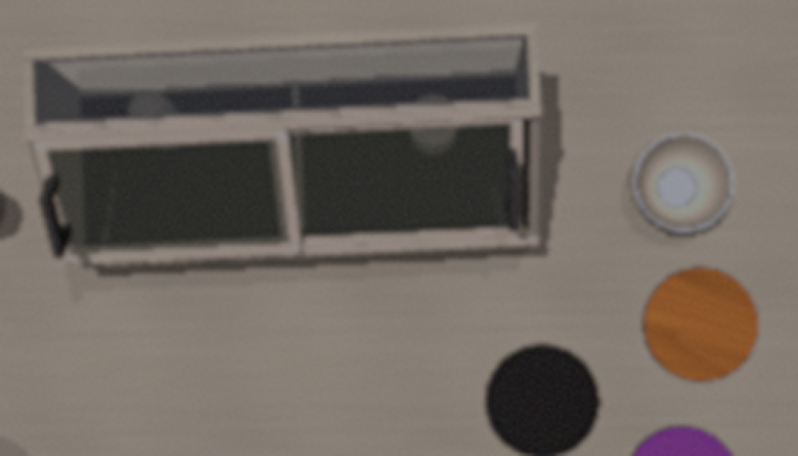

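```bash
cat >> h.py <<'E'
def cloud(d):
    K=d['mtx'];W=d['world_to_cam'];z=d['range_z']
    v,u=np.mgrid[0:480,0:640]
    pc=np.stack([(u-K[0,2])/K[0,0]*z,-(v-K[1,2])/K[1,1]*z,-z],-1)
    return (pc-W[:3,3])@W[:3,:3]
def ray(d,uv,h):
    K=d['mtx'];W=d['world_to_cam'];uv=np.atleast_2d(uv).astype(float)
    r=np.c_[(uv[:,0]-K[0,2])/K[0,0],-(uv[:,1]-K[1,2])/K[1,1],-np.ones(len(uv))]@W[:3,:3]
    c=-W[:3,:3].T@W[:3,3]
    return c+r*((h-c[2])/r[:,2])[:,None]
def proj(d,P):
    K=d['mtx'];W=d['world_to_cam'];p=np.atleast_2d(P)@W[:3,:3].T+W[:3,3]
    return np.c_[K[0,0]*p[:,0]/-p[:,2]+K[0,2],K[1,1]*-p[:,1]/-p[:,2]+K[1,2]]
E
python3 - <<'E'
from h import *
np.set_printoptions(precision=4,suppress=True)
for n in('scene','top'):
    d=dict(np.load(f'pics/{n}0.npz')); P=cloud(d); ok=d['range_z']>0
    hsv=cv2.cvtColor(d['pixels'],cv2.COLOR_RGB2HSV)
    # mat
    m=(cv2.inRange(hsv,(5,130,80),(18,255,255)))
    c=[x for x in cv2.findContours(m,0,2)[0] if cv2.contourArea(x)>400]
    for x in c:
        e=cv2.fitEllipse(x); q=ray(d,e[0],0.01)[0]; print(n,'mat',e,q)
    # case rect
    roi=ok&(P[...,0]>.3)&(P[...,0]<.95)&(abs(P[...,1])<.45)
    s=roi&(abs(P[...,2]-.205)<.006)
    p=P[s][:,:2].astype(np.float32); print(s.sum(),cv2.minAreaRect(p)); 
    z=np.where(roi,P[...,2],0); 
    zz=np.clip(z/.25*255,0,255).astype(np.uint8)
    cv2.imwrite(f'pics/z_{n}.png',cv2.resize(zz,None,fx=1.25,fy=1.25))
    P2=P[roi&(P[...,2]>.215)]; print('tall',len(P2),P2.min(0),P2.max(0)) if len(P2) else 0
E
```

```text
scene mat ((211.2590789794922, 224.24993896484375), (41.12275314331055, 45.083518981933594), 64.5675277709961) [ 0.4451 -0.3756  0.01  ]
scene mat ((20.05473518371582, 125.5928955078125), (24.9022159576416, 121.25592041015625), 22.922245025634766) [ 0.2258 -1.0783  0.01  ]
10517 ((0.6591405868530273, 0.10928130149841309), (0.19692735373973846, 0.5613340139389038), 2.081583023071289)
tall 106 [ 0.5713 -0.1702  0.215 ] [0.6725 0.3819 0.2233]
top mat ((6.149585247039795, 304.6799011230469), (34.12828826904297, 115.57476806640625), 1.590315818786621) [0.2498 1.0962 0.01  ]
top mat ((425.3161926269531, 243.4005584716797), (37.803653717041016, 38.34346008300781), 109.78267669677734) [ 0.4444 -0.3758  0.01  ]
5803 ((0.6674111485481262, 0.11011752486228943), (0.19582167267799377, 0.5610361099243164), 3.600132703781128)
tall 125 [ 0.5728 -0.1559  0.215 ] [0.6724 0.3783 0.2227]
```

View pics/z_scene.png

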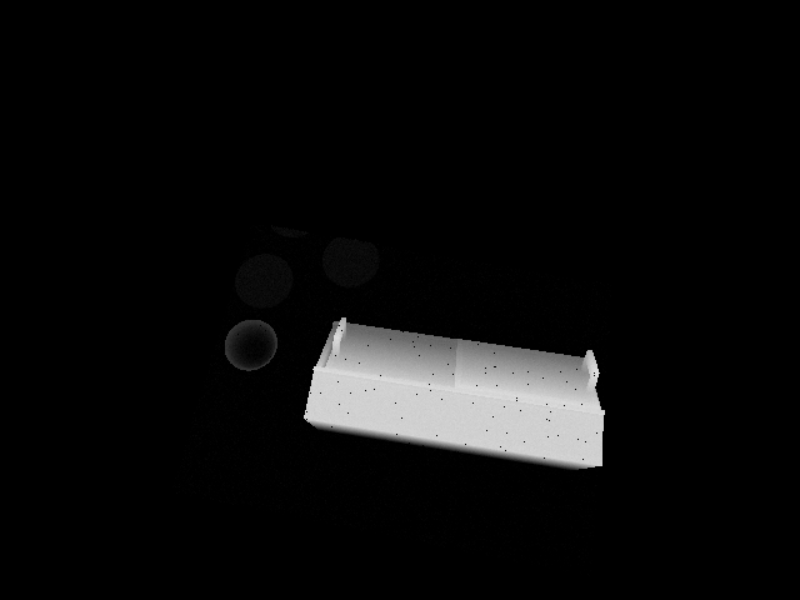

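```bash
python3 - <<'E'
from h import *
np.set_printoptions(precision=4,suppress=True)
def fit(p):
    for _ in range(6):
        c=p.mean(0);n=np.linalg.svd(p-c,full_matrices=False)[2][2]; n*=np.sign(n[2]); r=(p-c)@n; k=abs(r)<.004+0*r
        q=p[k]; 
        if k.all():break
        p=q
    return c,n,len(p)
for n in('scene','top'):
    d=dict(np.load(f'pics/{n}0.npz')); P=cloud(d)[d['range_z']>0].reshape(-1,3)
    for nm,(y0,y1) in dict(rear=(-.11,.06),front=(.15,.33)).items():
        s=P[(P[:,0]>.575)&(P[:,0]<.65)&(P[:,1]>y0)&(P[:,1]<y1)&(P[:,2]>.09)&(P[:,2]<.199)]
        c,nn,k=fit(s); print(n,nm,c,nn,k,'tilt',np.degrees(np.arccos(nn[2])),'yaw',np.degrees(np.arctan2(nn[1],nn[0]))+(-180 if nn[1]>0 else 180))
    t=P[(P[:,0]>.6)&(P[:,0]<.85)&(abs(P[:,1]-.11)<.32)&(P[:,2]>.17)]
    m=P[(P[:,0]>.70)&(P[:,0]<.74)&(abs(P[:,1]-.11)<.2)]; print('topz',np.median(m[:,2]))
    # back edge
    B=[]
    for y in np.arange(-.12,.34,.02):
        q=t[(abs(t[:,1]-y)<.01)&(t[:,2]>.198)]; B.append((y,np.sort(q[:,0])[-2]))
    B=np.array(B);f=np.polyfit(B[:,0],B[:,1],1);print('back edge',f,np.degrees(np.arctan(-f[0])))
    Y=[]
    for x in np.arange(.69,.75,.01):
        q=t[(abs(t[:,0]-x)<.005)&(t[:,2]>.198)];Y.append((x,np.sort(q[:,1])[1],np.sort(q[:,1])[-2]))
    print(np.array(Y))
    g=P[(P[:,2]>.19)&(P[:,0]>.54)&(P[:,0]<.65)]
    for ss in (g[(g[:,1]<-.1)],g[g[:,1]>.33]): print('handle?',len(ss),ss.min(0),ss.max(0))
E
```

```text
scene rear [ 0.6139 -0.0245  0.16  ] [-0.6641 -0.0194  0.7474] 1547 tilt 41.632120014240705 yaw 1.6748416755764879
scene front [0.606  0.2396 0.1732] [-0.6614 -0.0187  0.7498] 1381 tilt 41.424719575984035 yaw 1.61829588442248
topz 0.2040900824662795
back edge [-0.0299  0.7593] 1.713869438961307
[[ 0.69   -0.1694  0.3887]
 [ 0.7    -0.1685  0.3886]
 [ 0.71   -0.1696  0.3899]
 [ 0.72   -0.1674  0.3902]
 [ 0.73   -0.1679  0.3911]
 [ 0.74   -0.1676  0.3921]
 [ 0.75   -0.1667  0.39  ]]
handle? 108 [ 0.573  -0.151   0.1901] [ 0.65   -0.1034  0.2157]
handle? 387 [0.5445 0.3302 0.19  ] [0.6499 0.3894 0.2233]
top rear [ 0.6128 -0.0257  0.1573] [-0.6694 -0.0215  0.7426] 1255 tilt 42.048966890298814 yaw 1.8435502109219613
top front [0.6067 0.2378 0.1718] [-0.6606 -0.0179  0.7506] 1095 tilt 41.361093605752245 yaw 1.5520479957900193
topz 0.20390623160578897
back edge [-0.0294  0.7598] 1.686051286822826
[[ 0.69   -0.1662  0.3893]
 [ 0.7    -0.1666  0.3922]
 [ 0.71   -0.1667  0.3917]
 [ 0.72   -0.167   0.3924]
 [ 0.73   -0.1666  0.392 ]
 [ 0.74   -0.1641  0.391 ]
 [ 0.75   -0.1643  0.39  ]]
handle? 62 [ 0.5739 -0.1479  0.1903] [ 0.6489 -0.1015  0.2207]
handle? 296 [0.5419 0.3304 0.1901] [0.6499 0.8563 0.2227]
```

```bash
cat >> h.py <<'E'
yaw=np.radians(1.7); O=np.array([.646,.110,0])
ex=np.array([np.cos(yaw),np.sin(yaw),0]);ey=np.array([-np.sin(yaw),np.cos(yaw),0]);ez=np.array([0,0,1.])
t=np.radians(41.5); us=np.cos(t)*ex+np.sin(t)*ez; un=-np.sin(t)*ex+np.cos(t)*ez
C=np.c_[ex,ey,ez]; S=np.c_[us,ey,un]; S0=O+C@[-.11,0,.09]
E
python3 - <<'E'
from h import *
np.set_printoptions(precision=4,suppress=True)
for n in('scene','top'):
    d=dict(np.load(f'pics/{n}0.npz')); P=cloud(d)[d['range_z']>0].reshape(-1,3)
    c=(P-S0)@S
    k=(c[:,0]>.0)&(c[:,0]<.17)&(abs(c[:,1])<.3)
    r=c[k&(c[:,1]<-.03)&(c[:,1]>-.18)];f=c[k&(c[:,1]>.03)&(c[:,1]<.2)]
    print(n,'rear n',np.median(r[(r[:,0]>.04)&(r[:,0]<.12)][:,2]),'front',np.median(f[(f[:,0]>.04)&(f[:,0]<.12)][:,2]))
    for sgn in(-1,1):
        b=c[(abs(c[:,0]-.085)<.07)&(sgn*c[:,1]>.2)&(sgn*c[:,1]<.3)&(c[:,2]>.025)&(c[:,2]<.07)]
        print(len(b),np.percentile(b,[1,10,50,90,99],axis=0))
E
```

```text
scene rear n 0.0026252177217730406 front 0.01259542458637628
156 [[ 0.0512 -0.2549  0.0261]
 [ 0.0602 -0.253   0.0319]
 [ 0.1072 -0.247   0.052 ]
 [ 0.1265 -0.2433  0.056 ]
 [ 0.1291 -0.2428  0.0575]]
244 [[0.0477 0.2495 0.0256]
 [0.0573 0.2505 0.0313]
 [0.1025 0.2533 0.0556]
 [0.1252 0.2598 0.0658]
 [0.1274 0.2625 0.0676]]
top rear n 0.00028252846618484267 front 0.010722776288598664
103 [[ 0.0505 -0.2524  0.0269]
 [ 0.0595 -0.2518  0.0432]
 [ 0.098  -0.2476  0.0525]
 [ 0.1277 -0.2423  0.0561]
 [ 0.1298 -0.242   0.0583]]
157 [[0.0481 0.2509 0.0265]
 [0.0571 0.2518 0.0354]
 [0.096  0.2548 0.0599]
 [0.1255 0.2618 0.0655]
 [0.1271 0.2646 0.0683]]
```

The wooden mat is confirmed as orange with grain, at (0.445, -0.376). The case sits at about (0.646, 0.110) with 1.7° yaw, and the rear door is about 8 mm open. The rows can't turn the tool off its z axis directly, so I'll raise the arm and see how it moves.

Emit:
play_rows(targets="0 0 -0.05 0 0; 0 0 -0.1 0 0; 0 0 -0.15 0 0; 0 0 -0.2 0 0; 0 0 -0.2 0 0", force=30)

```text
time_s: 0.6
position: [0.1835, 0.519, 0.438]
tool_rot: [[-0.943, 0.333, 0.007], [0.333, 0.943, 0.011], [-0.003, 0.012, -1.0]]
ft_force: [-1.3, -0.2, -1.5]
grip_width: 0.0854
```

```bash
cat > st.py <<'E'
from h import *
np.set_printoptions(precision=4,suppress=True)
s=status.observe()
for k in('time_s','q','qvel','position','ft_force','grip_width'): print(k,s[k])
print(s['tool_rot'])
R=s['tool_rot'];print('lean vs case (deg): xz',np.degrees(np.arctan2(R[:,2]@ex,-R[2,2])),'y',np.degrees(np.arctan2(R[:,2]@ey,-R[2,2])))
E
python3 st.py
```

```text
time_s 0.6
q [ 58.2029  18.8371  45.8235   0.0011 114.6269 -12.3345]
qvel [ 0.0518  2.0443 10.8128 -0.0045 -6.4126  0.0602]
position [0.1835 0.519  0.438 ]
ft_force [-1.3376 -0.1928 -1.4943]
grip_width 0.08537428751946037
[[-0.9429  0.3331  0.0065]
 [ 0.3332  0.9428  0.0106]
 [-0.0026  0.0122 -0.9999]]
lean vs case (deg): xz 0.3924580077911353 y 0.5947494757691432
```

Emit:
play_rows(targets="0 0.05 0 0 0; 0 0.1 0 0 0; 0 0.15 0 0 0; 0 0.2 0 0 0; 0 0.2 0 0 0")

```text
time_s: 1.1
position: [0.2382, 0.6731, 0.3964]
tool_rot: [[-0.943, 0.333, 0.004], [0.333, 0.943, 0.016], [0.002, 0.016, -1.0]]
ft_force: [0.8, -1.2, 0.1]
grip_width: 0.0852
```

```bash
python3 st.py
```

```text
time_s 1.1
q [ 60.9513  41.3731  12.9904   0.3027 124.7486  -9.4056]
qvel [ 0.1682 -3.0247 -5.0711  0.2647 -2.8764  0.3561]
position [0.2382 0.6731 0.3964]
ft_force [ 0.7956 -1.1764  0.1372]
grip_width 0.08518278759056915
[[-0.9428  0.3333  0.0037]
 [ 0.3333  0.9427  0.0156]
 [ 0.0017  0.016  -0.9999]]
lean vs case (deg): xz 0.24002945359973252 y 0.8898827928017558
```

Emit:
play_rows(targets="0 0.05 0 0 0; 0 0.1 0 0 0; 0 0.15 0 0 0; 0 0.2 0 0 0; 0 0.25 0 0 0")

```text
time_s: 1.6
position: [0.2553, 0.7219, 0.3363]
tool_rot: [[-0.943, 0.333, 0.019], [0.333, 0.941, 0.052], [-0.0, 0.055, -0.998]]
ft_force: [-0.1, -0.1, -0.5]
grip_width: 0.0854
```

```bash
python3 st.py
```

```text
time_s 1.6
q [ 61.5369  46.3215  12.6822   0.5438 117.8518  -8.7263]
qvel [ 0.8362  8.7102 -0.073  -0.0481 -8.7847  0.76  ]
position [0.2553 0.7219 0.3363]
ft_force [-0.0893 -0.0672 -0.5056]
grip_width 0.08542892064374544
[[-0.9428  0.3328  0.0188]
 [ 0.3333  0.9414  0.0522]
 [-0.0003  0.0555 -0.9985]]
lean vs case (deg): xz 1.164474693691904 y 2.959818126989952
```

Emit:
play_rows(targets="0 -0.05 -0.03 0 0; 0 -0.1 -0.06 0 0; 0 -0.1 -0.06 0 0")

```text
time_s: 1.9
position: [0.2196, 0.6222, 0.3948]
tool_rot: [[-0.943, 0.332, 0.021], [0.333, 0.941, 0.056], [-0.001, 0.06, -0.998]]
ft_force: [0.7, -0.1, 1.0]
grip_width: 0.0855
```

```bash
python3 st.py
```

```text
time_s 1.9
q [ 60.0821  30.526   33.8058   0.6018 112.2912 -10.2179]
qvel [ -2.247  -16.5159  18.6966   0.289   -2.6043  -1.8591]
position [0.2196 0.6222 0.3948]
ft_force [ 0.6945 -0.1148  0.9876]
grip_width 0.08548101487154064
[[-0.9429  0.3324  0.0209]
 [ 0.3331  0.9412  0.0559]
 [-0.0011  0.0597 -0.9982]]
lean vs case (deg): xz 1.296617695768576 y 3.1672479513939753
```

The reached pose becomes the new commanded pose, so pushing past the reach limit gradually leans the tool outward and the lean stays. I'll use that. First I'll bring the arm in front of the case with the jaw axis along the case's y.

```bash
cat > go.py <<'E'
import sys
from h import *
np.set_printoptions(precision=4,suppress=True)
# go.py x y z  -> shift in tool axes from measured pose, and turn to put tool y along case ey / horizontal
s=status.observe();R=s['tool_rot'];p=s['position']
tg=np.array([float(a) for a in sys.argv[1:4]])
print('pos',p,'shift tool',R.T@(tg-p),'norm',np.linalg.norm(tg-p),'q',s['q'],'ft',s['ft_force'],'w',round(s['grip_width'],4))
z=R[:,2]
h=np.cross(ez,-z) if abs(z[2])<.98 else ey   # horizontal perpendicular to lean
h/=np.linalg.norm(h); h*=np.sign(h@ey)
f=lambda v: np.arctan2(v@-R[:,0],v@R[:,1])
print('turn to case-ey',f(ey-z*(ey@z)),'turn to horizontal y',f(h),'ylean z',R[2,1],'lean',np.degrees(np.arccos(-z[2])),'az',np.degrees(np.arctan2(z[1],z[0])))
E
python3 go.py .58 -.04 .42
python3 - <<'E'
import numpy as np
from scipy.optimize import least_squares
q=np.radians([[21.837,74.378,83.859],[18.837,45.8235,114.627],[41.373,12.99,124.749],[46.32,12.682,117.852],[30.526,33.806,112.291]])
P=np.array([[.1832,.5183,.2308],[.1835,.519,.438],[.2382,.6731,.3964],[.2553,.7219,.3363],[.2196,.6222,.3948]])
c=np.cumsum(q,1);r=np.hypot(P[:,0],P[:,1])
def m(x):
    a1,d1,a2,a3,d,o=x
    return a1+a2*np.sin(c[:,0])+a3*np.sin(c[:,1]+o)+d*np.sin(c[:,2]),d1+a2*np.cos(c[:,0])+a3*np.cos(c[:,1]+o)+d*np.cos(c[:,2])
f=least_squares(lambda x:np.r_[m(x)[0]-r,m(x)[1]-P[:,2],.01*(x[5])],[0,.3,.4,.4,.2,0]);print(f.x,abs(f.fun).max())
E
```

```text
pos [0.2196 0.6222 0.3948] shift tool [-0.5604 -0.5019 -0.0546] norm 0.7543266987732878 q [ 60.0821  30.526   33.8058   0.6018 112.2912 -10.2179] ft [ 0.6945 -0.1148  0.9876] w 0.0855
turn to case-ey -0.369856666366777 turn to horizontal y -0.369856666366777 ylean z 0.05966804106173181 lean 3.421379688821367 az 69.45368007575985
[0.01544753 0.12675264 0.5318635  0.36432854 0.25128006 0.28089575] 0.002808957492777769
```

Emit:
play_rows(targets="-0.037 -0.0335 -0.0036 -0.1 0; -0.0747 -0.067 -0.0073 -0.2 0; -0.112 -0.1 -0.011 -0.3 0; -0.149 -0.134 -0.0146 -0.37 0; -0.187 -0.167 -0.018 -0.37 0")

```text
time_s: 2.4
position: [0.3409, 0.4033, 0.4002]
tool_rot: [[-0.999, -0.033, 0.019], [-0.032, 0.998, 0.052], [-0.021, 0.051, -0.998]]
ft_force: [1.3, -0.3, 0.5]
grip_width: 0.0854
```

```bash
python3 go.py .58 -.04 .42
```

```text
pos [0.3409 0.4033 0.4002] shift tool [-0.2251 -0.4494 -0.0381] norm 0.5040857913082751 q [ 36.0631  14.6219  57.8423   1.8091 104.8777 -55.301 ] ft [ 1.2883 -0.313   0.4717] w 0.0854
turn to case-ey 0.002416419895394208 turn to horizontal y 0.0024164198953942053 ylean z 0.05121987526651721 lean 3.175413777567302 az 69.48677497020032
```

Emit:
play_rows(targets="-0.0225 -0.0445 -0.0038 0 0; -0.045 -0.089 -0.0076 0 0; -0.0675 -0.1335 -0.0114 0 0; -0.09 -0.178 -0.0152 0 0; -0.1125 -0.2225 -0.019 0 0")

```text
time_s: 2.9
position: [0.46, 0.1835, 0.4102]
tool_rot: [[-0.999, -0.031, 0.02], [-0.03, 0.998, 0.051], [-0.021, 0.051, -0.998]]
ft_force: [0.7, 0.6, 0.8]
grip_width: 0.0853
```

Emit:
play_rows(targets="-0.0225 -0.0445 -0.0038 0 0; -0.045 -0.089 -0.0076 0 0; -0.0675 -0.1335 -0.0114 0 0; -0.09 -0.178 -0.0152 0 0; -0.1125 -0.2225 -0.019 0 0")

```text
time_s: 3.4
position: [0.5789, -0.0363, 0.4201]
tool_rot: [[-0.999, -0.031, 0.02], [-0.029, 0.998, 0.051], [-0.021, 0.05, -0.999]]
ft_force: [0.9, 0.2, 0.6]
grip_width: 0.0854
```

Emit:
play_rows(targets="-0.045 0 -0.022 0 0; -0.09 0 -0.044 0 0; -0.135 0 -0.066 0 0; -0.18 0 -0.088 0 0; -0.225 0 -0.11 0 0")

```text
time_s: 3.9
position: [0.6815, -0.029, 0.447]
tool_rot: [[-0.998, -0.031, 0.046], [-0.029, 0.998, 0.05], [-0.048, 0.048, -0.998]]
ft_force: [-1.4, 0.1, 1.2]
grip_width: 0.0854
```

Emit:
play_rows(targets="-0.042 0 -0.027 0 0; -0.084 0 -0.054 0 0; -0.126 0 -0.081 0 0; -0.168 0 -0.108 0 0; -0.21 0 -0.135 0 0")

```text
time_s: 4.4
position: [0.6942, -0.0233, 0.4408]
tool_rot: [[-0.997, -0.031, 0.072], [-0.027, 0.998, 0.05], [-0.074, 0.048, -0.996]]
ft_force: [-0.1, 0.2, 0.9]
grip_width: 0.0855
```

```bash
python3 go.py .58 -.04 .42
```

```text
pos [ 0.6942 -0.0233  0.4408] shift tool [ 0.1158 -0.0142  0.0116] norm 0.11724074057773377 q [ -13.0608   37.8848   12.6793    4.5878  125.9364 -101.9062] ft [-0.0884  0.237   0.8692] w 0.0855
turn to case-ey -0.0025932748733894766 turn to horizontal y -0.0025932748733894792 ylean z 0.04755445932568591 lean 5.041245464022534 az 34.4158771540786
```

Emit:
play_rows(targets="-0.8 0 -0.4 0 0; -0.8 0 -0.4 0 0; -0.8 0 -0.4 0 0; -0.8 0 -0.4 0 0; -0.8 0 -0.4 0 0")

```text
time_s: 4.9
position: [0.7202, -0.0152, 0.4177]
tool_rot: [[-0.995, -0.031, 0.098], [-0.026, 0.998, 0.05], [-0.1, 0.047, -0.994]]
ft_force: [0.4, 0.5, -0.9]
grip_width: 0.0852
```

```bash
python3 go.py .58 -.04 .42
```

```text
pos [ 0.7202 -0.0152  0.4177] shift tool [ 0.1399 -0.0204 -0.0173] norm 0.14241634180905158 q [ -12.0386   39.8594   12.7393    4.7154  122.3836 -100.9537] ft [ 0.3741  0.4935 -0.8843] w 0.0852
turn to case-ey -0.0038222790608818742 turn to horizontal y -0.0038222790608818647 ylean z 0.04722119984185954 lean 6.3332638077688665 az 26.961367562458904
```

Emit:
play_rows(targets="-0.8 0 0 0 0; -0.8 0 0 0 0; -0.8 0 0 0 0; -0.8 0 0 0 0; -0.8 0 0 0 0")

```text
time_s: 5.4
position: [0.7871, -0.0047, 0.3327]
tool_rot: [[-0.991, -0.03, 0.127], [-0.024, 0.998, 0.05], [-0.128, 0.047, -0.991]]
ft_force: [0.9, -0.9, 0.3]
grip_width: 0.0853
```

```bash
python3 go.py .58 -.04 .42
```

```text
pos [ 0.7871 -0.0047  0.3327] shift tool [ 0.195  -0.0249 -0.1144] norm 0.2274883545773842 q [-10.2897  46.7223  12.7399   4.5036 113.8186 -99.8028] ft [ 0.9342 -0.8627  0.2806] w 0.0853
turn to case-ey -0.005168292593455078 turn to horizontal y -0.005168292593455083 ylean z 0.04653902049900458 lean 7.8206795841285395 az 21.5741092622577
```

Emit:
play_rows(targets="-0.8 0 -0.5 0 0; -0.8 0 -0.5 0 0; -0.8 0 -0.5 0 0; -0.8 0 -0.5 0 0; -0.8 0 -0.5 0 0")

```text
time_s: 5.9
position: [0.7785, -0.0022, 0.3613]
tool_rot: [[-0.987, -0.03, 0.159], [-0.023, 0.999, 0.05], [-0.161, 0.045, -0.986]]
ft_force: [0.1, 0.8, -0.2]
grip_width: 0.0856
```

Emit:
play_rows(targets="-0.8 0 -0.5 0 0; -0.8 0 -0.5 0 0; -0.8 0 -0.5 0 0; -0.8 0 -0.5 0 0; -0.8 0 -0.5 0 0")

```text
time_s: 6.4
position: [0.7706, -0.0004, 0.3845]
tool_rot: [[-0.982, -0.03, 0.187], [-0.021, 0.999, 0.05], [-0.189, 0.045, -0.981]]
ft_force: [0.1, -0.2, -0.2]
grip_width: 0.0853
```

Emit:
play_rows(targets="-0.8 0 -0.8 0 0; -0.8 0 -0.8 0 0; -0.8 0 -0.8 0 0; -0.8 0 -0.8 0 0; -0.8 0 -0.8 0 0")

```text
time_s: 6.9
position: [0.7335, -0.0017, 0.4444]
tool_rot: [[-0.976, -0.03, 0.217], [-0.02, 0.999, 0.05], [-0.218, 0.045, -0.975]]
ft_force: [-0.3, 0.1, 0.2]
grip_width: 0.0858
```

```bash
python3 go.py .58 -.04 .42
```

```text
pos [ 0.7335 -0.0017  0.4444] shift tool [ 0.1558 -0.0348 -0.0113] norm 0.16004376480532148 q [-11.2179  38.017   12.7227   5.9125 117.397  -99.3924] ft [-0.3021  0.0747  0.1642] w 0.0858
turn to case-ey -0.009336137780478098 turn to horizontal y -0.20308311005304694 ylean z 0.0448308294364762 lean 12.84274147122235 az 13.078370229943419
```

Emit:
play_rows(targets="-0.8 0 -0.6 0 0; -0.8 0 -0.6 0 0; -0.8 0 -0.6 0 0; -0.8 0 -0.6 0 0; -0.8 0 -0.6 0 0")

```text
time_s: 7.4
position: [0.7191, -0.0013, 0.4707]
tool_rot: [[-0.969, -0.03, 0.244], [-0.018, 0.999, 0.051], [-0.245, 0.045, -0.969]]
ft_force: [-0.3, -0.0, -0.3]
grip_width: 0.0857
```

Emit:
play_rows(targets="-0.8 0 -0.6 0 0; -0.8 0 -0.6 0 0; -0.8 0 -0.6 0 0; -0.8 0 -0.6 0 0; -0.8 0 -0.6 0 0")

```text
time_s: 7.9
position: [0.7041, -0.0013, 0.4968]
tool_rot: [[-0.962, -0.03, 0.273], [-0.017, 0.999, 0.051], [-0.274, 0.045, -0.961]]
ft_force: [0.2, -0.3, -0.4]
grip_width: 0.0856
```

Emit:
play_rows(targets="-0.8 0 -0.7 0 0; -0.8 0 -0.7 0 0; -0.8 0 -0.7 0 0; -0.8 0 -0.7 0 0; -0.8 0 -0.7 0 0")

```text
time_s: 8.4
position: [0.6782, -0.0023, 0.5313]
tool_rot: [[-0.953, -0.03, 0.3], [-0.015, 0.999, 0.051], [-0.302, 0.044, -0.952]]
ft_force: [-0.5, -0.0, 0.1]
grip_width: 0.0854
```

Emit:
play_rows(targets="-0.8 0 -0.7 0 0; -0.8 0 -0.7 0 0; -0.8 0 -0.7 0 0; -0.8 0 -0.7 0 0; -0.8 0 -0.7 0 0")

```text
time_s: 8.9
position: [0.6544, -0.0033, 0.5608]
tool_rot: [[-0.944, -0.03, 0.327], [-0.014, 0.999, 0.052], [-0.328, 0.044, -0.943]]
ft_force: [-0.5, 0.3, -0.1]
grip_width: 0.0857
```

```bash
python3 go.py .58 -.04 .42
```

```text
pos [ 0.6544 -0.0033  0.5608] shift tool [ 0.117  -0.0406  0.1066] norm 0.16342767935003844 q [-13.5583  27.9109  12.7405   8.5219 121.089  -99.2671] ft [-0.4571  0.3033 -0.0593] w 0.0857
turn to case-ey -0.01427881978683583 turn to horizontal y -0.133836558000913 ylean z 0.04422244816069544 lean 19.35436608062754 az 8.956213448926546
```

Emit:
play_rows(targets="-0.8 0 -0.2 0 0; -0.8 0 -0.2 0 0; -0.8 0 -0.2 0 0; -0.8 0 -0.2 0 0; -0.8 0 -0.2 0 0")

```text
time_s: 9.4
position: [0.7021, 0.0004, 0.5266]
tool_rot: [[-0.935, -0.03, 0.354], [-0.012, 0.999, 0.052], [-0.355, 0.044, -0.934]]
ft_force: [-0.3, -0.1, 0.1]
grip_width: 0.0854
```

Emit:
play_rows(targets="-0.8 0 -0.4 0 0; -0.8 0 -0.4 0 0; -0.8 0 -0.4 0 0; -0.8 0 -0.4 0 0; -0.8 0 -0.4 0 0")

```text
time_s: 9.9
position: [0.7044, 0.0008, 0.5349]
tool_rot: [[-0.923, -0.03, 0.384], [-0.011, 0.999, 0.052], [-0.385, 0.044, -0.922]]
ft_force: [0.1, -0.6, 0.0]
grip_width: 0.0854
```

Emit:
play_rows(targets="-0.8 0 -0.4 0 0; -0.8 0 -0.4 0 0; -0.8 0 -0.4 0 0; -0.8 0 -0.4 0 0; -0.8 0 -0.4 0 0")

```text
time_s: 10.4
position: [0.7045, 0.0009, 0.5445]
tool_rot: [[-0.911, -0.03, 0.412], [-0.009, 0.999, 0.052], [-0.413, 0.044, -0.91]]
ft_force: [0.9, -0.3, -0.6]
grip_width: 0.0855
```

Emit:
play_rows(targets="-0.8 0 -0.5 0 0; -0.8 0 -0.5 0 0; -0.8 0 -0.5 0 0; -0.8 0 -0.5 0 0; -0.8 0 -0.5 0 0")

```text
time_s: 10.9
position: [0.6873, -0.0004, 0.5696]
tool_rot: [[-0.898, -0.03, 0.44], [-0.007, 0.999, 0.052], [-0.441, 0.044, -0.896]]
ft_force: [-0.0, 0.6, 0.9]
grip_width: 0.0853
```

```bash
python3 go.py .58 -.04 .42
```

```text
pos [ 0.6873 -0.0004  0.5696] shift tool [ 0.1626 -0.043   0.0849] norm 0.18837275286996433 q [-13.1908  28.2503  12.733    9.5284 113.8078 -98.5079] ft [-0.0218  0.6109  0.8553] w 0.0853
turn to case-ey -0.019269685791625902 turn to horizontal y -0.09905372034933442 ylean z 0.043817006792594905 lean 26.300575438904083 az 6.7965043460579615
```

Emit:
play_rows(targets="-0.8 0 -0.2 0 0; -0.8 0 -0.2 0 0; -0.8 0 -0.2 0 0; -0.8 0 -0.2 0 0; -0.8 0 -0.2 0 0")

```text
time_s: 11.4
position: [0.7172, 0.0016, 0.5528]
tool_rot: [[-0.884, -0.03, 0.467], [-0.006, 0.999, 0.053], [-0.468, 0.044, -0.883]]
ft_force: [0.4, 1.2, 0.4]
grip_width: 0.0857
```

Emit:
play_rows(targets="-0.8 0 -0.4 0 0; -0.8 0 -0.4 0 0; -0.8 0 -0.4 0 0; -0.8 0 -0.4 0 0; -0.8 0 -0.4 0 0")

```text
time_s: 11.9
position: [0.7048, 0.0005, 0.5747]
tool_rot: [[-0.868, -0.03, 0.496], [-0.004, 0.999, 0.053], [-0.497, 0.044, -0.867]]
ft_force: [0.2, -0.4, -0.4]
grip_width: 0.0853
```

Emit:
play_rows(targets="-0.8 0 -0.3 0 0; -0.8 0 -0.3 0 0; -0.8 0 -0.3 0 0; -0.8 0 -0.3 0 0; -0.8 0 -0.3 0 0")

```text
time_s: 12.4
position: [0.7085, 0.0005, 0.5814]
tool_rot: [[-0.852, -0.03, 0.522], [-0.002, 0.999, 0.053], [-0.523, 0.044, -0.851]]
ft_force: [0.8, -0.2, -0.5]
grip_width: 0.0853
```

Emit:
play_rows(targets="-0.8 0 -0.3 0 0; -0.8 0 -0.3 0 0; -0.8 0 -0.3 0 0; -0.8 0 -0.3 0 0; -0.8 0 -0.3 0 0")

```text
time_s: 12.9
position: [0.7075, 0.0002, 0.5927]
tool_rot: [[-0.835, -0.03, 0.55], [-0.001, 0.999, 0.053], [-0.551, 0.044, -0.834]]
ft_force: [-0.2, 0.2, -0.3]
grip_width: 0.0855
```

Emit:
play_rows(targets="-0.8 0 -0.3 0 0; -0.8 0 -0.3 0 0; -0.8 0 -0.3 0 0; -0.8 0 -0.3 0 0; -0.8 0 -0.3 0 0")

```text
time_s: 13.4
position: [0.7035, -0.0004, 0.6063]
tool_rot: [[-0.817, -0.03, 0.576], [0.001, 0.999, 0.053], [-0.577, 0.044, -0.815]]
ft_force: [-0.3, 1.4, 0.7]
grip_width: 0.0854
```

```bash
python3 go.py .50 -.12 .30
```

```text
pos [ 0.7035 -0.0004  0.6063] shift tool [ 0.3429 -0.1268  0.1261] norm 0.38669093061587484 q [-13.6645  26.6132  12.7392  11.2798 106.455  -98.0365] ft [-0.3151  1.3858  0.678 ] w 0.0854
turn to case-ey -0.025210223320002268 turn to horizontal y -0.07566156743470244 ylean z 0.0437578052617615 lean 35.37237731850147 az 5.243524439463559
```

```bash
cat >> h.py <<'E'
H=S0+S@np.array([.0895,-.248,.046])
E
python3 - <<'E'
from h import *
np.set_printoptions(precision=4,suppress=True)
z=status.observe()['tool_rot'][:,2]
print('H',H,'tcp grip',H+.016*z,'pre',H-.084*z)
E
python3 go.py .52 -.14 .26
```

```text
H [ 0.5799 -0.1401  0.1838] tcp grip [ 0.5892 -0.1392  0.1707] pre [ 0.5315 -0.1445  0.2523]
pos [ 0.7035 -0.0004  0.6063] shift tool [ 0.3496 -0.1491  0.1692] norm 0.4160225968193035 q [-13.6645  26.6132  12.7392  11.2798 106.455  -98.0365] ft [-0.3151  1.3858  0.678 ] w 0.0854
turn to case-ey -0.025210223320002268 turn to horizontal y -0.07566156743470244 ylean z 0.0437578052617615 lean 35.37237731850147 az 5.243524439463559
```

Emit:
play_rows(targets="0.0385 -0.017 0.0202 -0.025 0.4; 0.077 -0.034 0.0404 -0.025 0.4; 0.115 -0.051 0.0606 -0.025 0.4; 0.153 -0.0685 0.0808 -0.025 0.4; 0.1915 -0.0857 0.101 -0.025 0.4")

```text
time_s: 13.9
position: [0.6099, -0.0779, 0.4148]
tool_rot: [[-0.815, -0.05, 0.577], [-0.024, 0.998, 0.053], [-0.578, 0.029, -0.815]]
ft_force: [1.9, -0.6, 0.0]
grip_width: 0.051
```

Emit:
play_rows(targets="0.0385 -0.017 0.0202 0 0.4; 0.077 -0.034 0.0404 0 0.4; 0.115 -0.051 0.0606 0 0.4; 0.153 -0.0685 0.0808 0 0.4; 0.153 -0.0685 0.0808 0 0.4")

```text
time_s: 14.4
position: [0.5334, -0.1456, 0.2547]
tool_rot: [[-0.82, -0.047, 0.57], [-0.019, 0.998, 0.056], [-0.571, 0.036, -0.82]]
ft_force: [0.4, -0.3, -0.0]
grip_width: 0.0514
```

```bash
python3 - <<'E'
from h import *
np.set_printoptions(precision=4,suppress=True)
s=status.observe();z=s['tool_rot'][:,2];p=s['position']
print('q',s['q'],'lean',np.degrees(np.arccos(-z[2])),'w',s['grip_width'],'R',s['tool_rot'])
print('tcp in slope',(p-S0)@S, 'grasp-pt target shift', s['tool_rot'].T@(H+.016*z-p))
for n in('scene','top'):
    d=eyes.get_image(n); u=proj(d,[H,p])
    print(n,u); im=d['pixels'].copy()
    cx,cy=u.mean(0).astype(int); x0,y0=max(cx-100,0),max(cy-75,0)
    c=cv2.resize(im[y0:y0+150,x0:x0+200],None,fx=4,fy=4,interpolation=cv2.INTER_CUBIC)
    for a,col in zip(u,((255,0,0),(0,255,0))): cv2.circle(c,(int((a[0]-x0)*4+2),int((a[1]-y0)*4+2)),4,col,-1)
    save(n+'1.png',c)
E
```

```text
q [ -38.7948    9.8104   95.7904   30.5235   52.0969 -145.1368] lean 34.92756563404621 w 0.05141172586269104 R [[-0.8204 -0.0473  0.5698]
 [-0.0185  0.9983  0.0562]
 [-0.5714  0.0355 -0.8199]]
tcp in slope [ 0.1015 -0.2522  0.13  ] grasp-pt target shift [0.0023 0.0008 0.101 ]
scene [[271.8057 264.8638]
 [270.6634 238.2735]]
top [[359.6801 198.5538]
 [363.3975 210.7903]]
```

View pics/scene1.png

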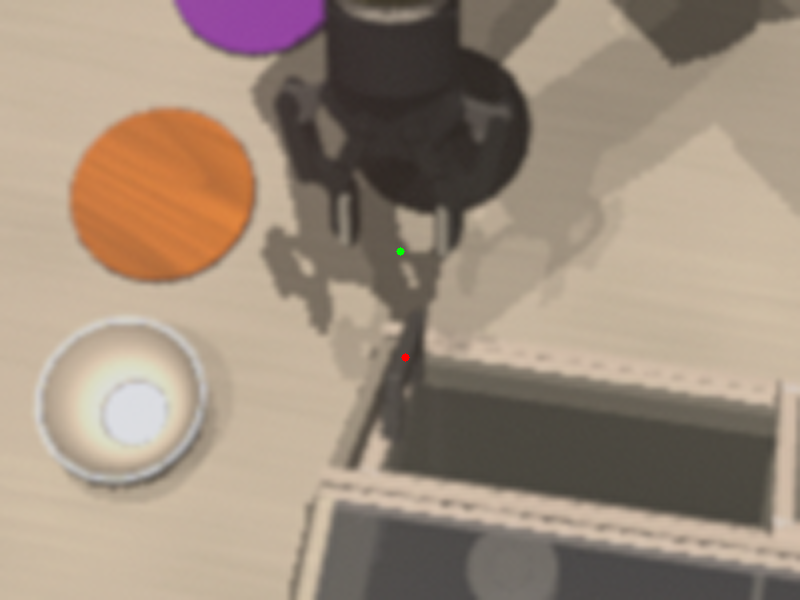

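View pics/top1.png

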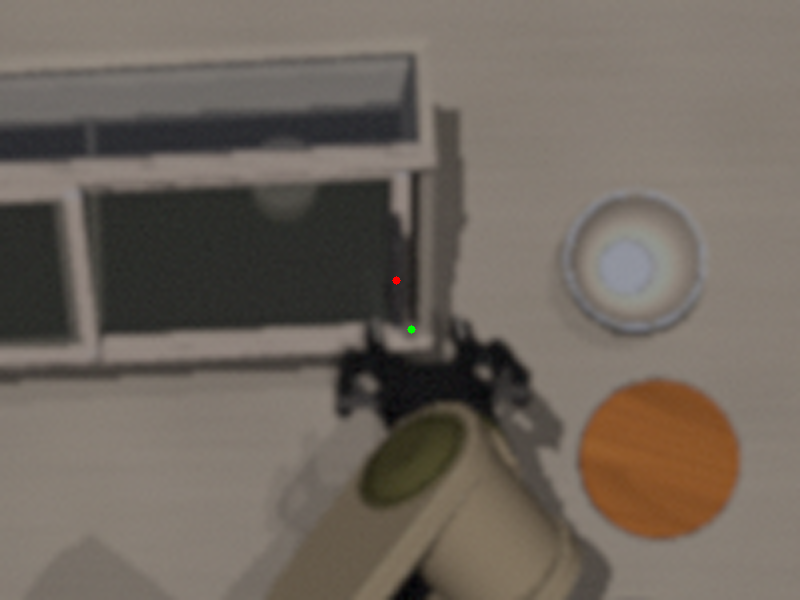

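The red dot sits on the bar at scene crop (405,357), and the fingers straddle its line of approach. Going in.

Emit:
play_rows(targets="0.001 0.0008 0.035 0 0.4; 0.002 0.0008 0.065 0 0.4; 0.0023 0.0008 0.09 0 0.4; 0.0023 0.0008 0.101 0 0.4; 0.0023 0.0008 0.101 0 0.4")

```text
time_s: 15.0
position: [0.5941, -0.1388, 0.1767]
tool_rot: [[-0.815, -0.052, 0.577], [-0.025, 0.998, 0.054], [-0.579, 0.029, -0.815]]
ft_force: [-0.6, -0.1, 0.1]
grip_width: 0.0518
```

```bash
cat > sl.py <<'E'
from h import *
np.set_printoptions(precision=4,suppress=True)
s=status.observe();R=s['tool_rot'];z=R[:,2];p=s['position']
print('q',s['q'],'ft',s['ft_force'],'w',s['grip_width'],'t',s['time_s'])
print('tcp',p,'grasp slope',(p-.019*z-S0)@S,'H slope',(H-S0)@S,'err tool',R.T@(H+.016*z-p)); print('ey in tool',R.T@ey,'un in tool',R.T@un)
E
python3 sl.py
```

```text
q [ -33.3628   20.3375   95.8401   34.258    40.0518 -147.7763] ft [-0.6017 -0.1172  0.0634] w 0.05180776274133062 t 15.0
tcp [ 0.5941 -0.1388  0.1767] grasp slope [ 0.0975 -0.2479  0.0502] H slope [ 0.0895 -0.248   0.046 ] err tool [ 0.0075 -0.0003  0.002 ]
ey in tool [-0.0012  0.9993  0.0366] un in tool [ 0.1069  0.0366 -0.9936]
```

Emit:
play_rows(targets="0 0 0 0 0.95; 0 0 0 0 1; 0 0 0 0 1; 0 0 0 0 1; 0 0 0 0 1", force=40)

```text
time_s: 15.5
position: [0.5929, -0.1397, 0.1778]
tool_rot: [[-0.814, -0.05, 0.578], [-0.025, 0.998, 0.052], [-0.58, 0.028, -0.814]]
ft_force: [-5.1, 1.7, 6.8]
grip_width: 0.0112
```

```bash
python3 sl.py
```

```text
q [ -33.4906   20.1503   95.956    34.2609   40.0206 -147.8199] ft [-5.0619  1.722   6.8129] w 0.01119902541554619 t 15.5
tcp [ 0.5929 -0.1397  0.1778] grasp slope [ 0.0973 -0.2486  0.0518] H slope [ 0.0895 -0.248   0.046 ] err tool [0.0071 0.0004 0.0036]
ey in tool [-0.0005  0.9994  0.0343] un in tool [ 0.1056  0.0342 -0.9938]
```

Emit:
play_rows(targets="0 0.015 0.0005 0 1; 0 0.04 0.0014 0 1; 0 0.065 0.0022 0 1; 0 0.09 0.0031 0 1; 0 0.11 0.0038 0 1")

```text
time_s: 16.0
position: [0.5896, -0.0291, 0.1778]
tool_rot: [[-0.814, -0.05, 0.579], [-0.025, 0.998, 0.051], [-0.58, 0.027, -0.814]]
ft_force: [-1.7, -2.6, 3.0]
grip_width: 0.0113
```

```bash
python3 sl.py
```

```text
q [ -20.8633   17.7754   99.9054   27.9512   32.7635 -132.9223] ft [-1.6916 -2.6392  2.9895] w 0.011262940438874006 t 16.0
tcp [ 0.5896 -0.0291  0.1778] grasp slope [ 0.0973 -0.138   0.0518] H slope [ 0.0895 -0.248   0.046 ] err tool [ 0.0072 -0.1102 -0.0001]
ey in tool [-0.0005  0.9994  0.0337] un in tool [ 0.1051  0.0336 -0.9939]
```

Emit:
play_rows(targets="0 0.025 0.0008 0 1; 0 0.05 0.0017 0 1; 0 0.07 0.0024 0 1; 0 0.083 0.0028 0 1; 0 0.086 0.0029 0 1")

```text
time_s: 16.5
position: [0.5871, 0.0574, 0.1778]
tool_rot: [[-0.814, -0.051, 0.578], [-0.025, 0.998, 0.053], [-0.58, 0.028, -0.814]]
ft_force: [-5.1, -3.1, 7.1]
grip_width: 0.0115
```

Emit:
play_rows(targets="0 0.003 0 0 1; 0 0.006 0 0 1; 0 0.009 0 0 1; 0 0.009 0 0 1")

```text
time_s: 16.9
position: [0.587, 0.0624, 0.1778]
tool_rot: [[-0.814, -0.048, 0.579], [-0.025, 0.999, 0.048], [-0.58, 0.025, -0.814]]
ft_force: [-8.9, -19.5, 6.3]
grip_width: 0.0116
```

```bash
python3 sl.py
```

```text
q [  -8.9327   17.6051  100.1649   16.6652   28.5235 -113.4825] ft [ -8.8778 -19.519    6.34  ] w 0.011646324407178377 t 16.9
tcp [0.587  0.0624 0.1778] grasp slope [ 0.0973 -0.0464  0.0518] H slope [ 0.0895 -0.248   0.046 ] err tool [ 0.0072 -0.2017 -0.0025]
ey in tool [-0.0003  0.9995  0.0305] un in tool [ 0.1052  0.0303 -0.994 ]
```

Emit:
play_rows(targets="0 -0.003 0 0 1; 0 -0.003 0 0 0.55; 0 -0.003 0 0 0.55; 0 -0.003 0 0 0.55; 0 -0.003 -0.02 0 0.55")

```text
time_s: 17.4
position: [0.5749, 0.0617, 0.1913]
tool_rot: [[-0.818, -0.05, 0.573], [-0.024, 0.998, 0.054], [-0.575, 0.03, -0.817]]
ft_force: [-0.2, -0.2, 0.6]
grip_width: 0.0384
```

Emit:
play_rows(targets="0 0 -0.03 0 0.55; 0 0 -0.07 0 0.55; 0 0 -0.11 0 0.5; 0 0 -0.15 0 0.5; 0 0 -0.15 0 0.5")

```text
time_s: 17.9
position: [0.488, 0.0538, 0.3201]
tool_rot: [[-0.811, -0.051, 0.583], [-0.025, 0.998, 0.052], [-0.585, 0.027, -0.811]]
ft_force: [0.1, -0.3, -1.5]
grip_width: 0.0426
```

```bash
python3 sl.py;  python3 - <<'E'
from h import *
for n in('scene','top'):
    d=eyes.get_image(n); np.savez(f'pics/{n}2.npz',**{k:d[k] for k in('pixels','range_z','mtx','world_to_cam')})
    Q=O+C@np.array([.036,-.165,.012+.084]); u=proj(d,Q)[0].astype(int)
    x0,y0=u[0]-70,u[1]-50
    save(n+'2.png',cv2.resize(d['pixels'][y0:y0+120,x0:x0+160],None,fx=5,fy=5,interpolation=cv2.INTER_CUBIC)); print(n,x0,y0,u)
E
```

```text
q [ -13.3689   -2.0499   97.8667   13.8496   50.6014 -111.3464] ft [ 0.109  -0.3389 -1.4971] w 0.04256689851922756 t 17.9
tcp [0.488  0.0538 0.3201] grasp slope [ 0.1172 -0.0522  0.2241] H slope [ 0.0895 -0.248   0.046 ] err tool [ 0.01   -0.2018  0.1701]
ey in tool [-0.0011  0.9994  0.0342] un in tool [ 0.0996  0.0342 -0.9944]
scene 228 268 [298 318]
top 261 120 [331 170]
```

View pics/scene2.png

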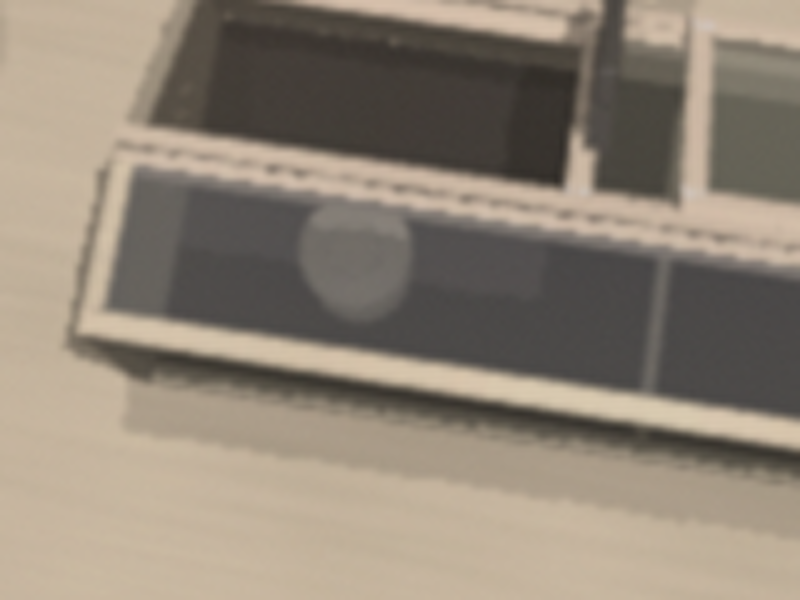

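View pics/top2.png

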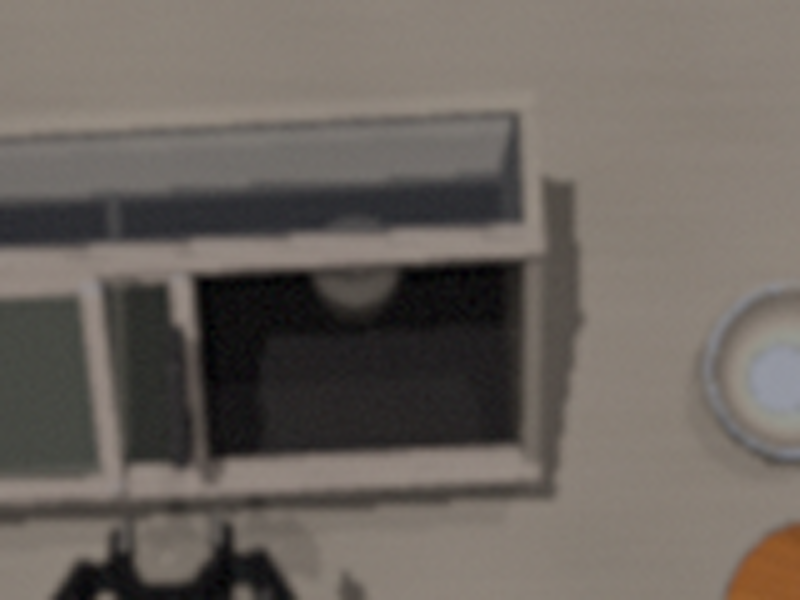

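```bash
python3 - <<'E'
from h import *
np.set_printoptions(precision=4,suppress=True)
S_=dict(np.load('pics/scene2.npz'));T=dict(np.load('pics/top2.npz'))
def cs(P): return (P-O)@C
f=lambda x0,y0,x,y:(x0+(x+.5)/5-.5,y0+(y+.5)/5-.5)
print('scene base far edge @.012',cs(ray(S_,f(228,268,360,321),.012)))
for h in(.07,.08): print('scene lid top edge',h,cs(ray(S_,f(228,268,355,196),h)))
for h in(.012,.07,.08): print('scene L,R',h,cs(ray(S_,[f(228,268,298,255),f(228,268,413,255)],h)))
for h in(.012,.07,.08): print('top near edge',h,cs(ray(T,f(261,120,356,312),h)))
for h in(.07,.08): print('top L,R',h,cs(ray(T,[f(261,120,311,272),f(261,120,402,272)],h)), 'back', cs(ray(T,f(261,120,352,215),h)))
for n,d in(('scene',S_),('top',T)):
    im=cv2.resize(d['pixels'],None,fx=1,fy=1); u=proj(d,O+C@np.array([.036,-.165,.07]))[0].astype(int)
    g=im[u[1]-16:u[1]+18,u[0]-20:u[0]+20]
    g=cv2.convertScaleAbs(cv2.resize(g,None,fx=18,fy=16,interpolation=cv2.INTER_CUBIC),alpha=2.2,beta=-40 if n=='scene' else 0); save(n+'2z.png',g); print(n,u-[20,16])
E
```

```text
scene base far edge @.012 [[ 0.0598 -0.1621  0.012 ]]
scene lid top edge 0.07 [[ 0.0014 -0.1721  0.07  ]]
scene lid top edge 0.08 [[ 0.0032 -0.1712  0.08  ]]
scene L,R 0.012 [[ 0.029  -0.2027  0.012 ]
 [ 0.0191 -0.1389  0.012 ]]
scene L,R 0.07 [[ 0.0375 -0.1969  0.07  ]
 [ 0.028  -0.1359  0.07  ]]
scene L,R 0.08 [[ 0.039  -0.1958  0.08  ]
 [ 0.0296 -0.1354  0.08  ]]
top near edge 0.012 [[ 0.0133 -0.1655  0.012 ]]
top near edge 0.07 [[ 0.0029 -0.1649  0.07  ]]
top near edge 0.08 [[ 0.0011 -0.1648  0.08  ]]
top L,R 0.07 [[ 0.0316 -0.1358  0.07  ]
 [ 0.0287 -0.1971  0.07  ]] back [[ 0.0691 -0.1652  0.07  ]]
top L,R 0.08 [[ 0.0296 -0.1358  0.08  ]
 [ 0.0267 -0.1968  0.08  ]] back [[ 0.0669 -0.165   0.08  ]]
scene [279 303]
top [311 156]
```

View pics/scene2z.png

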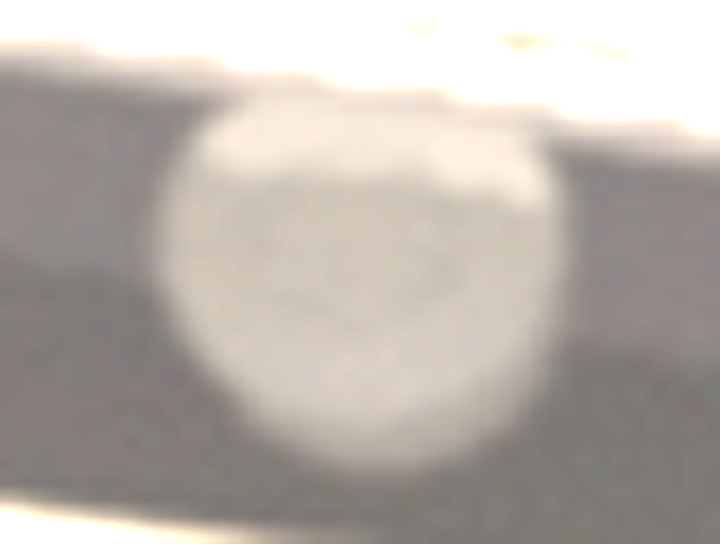

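View pics/top2z.png

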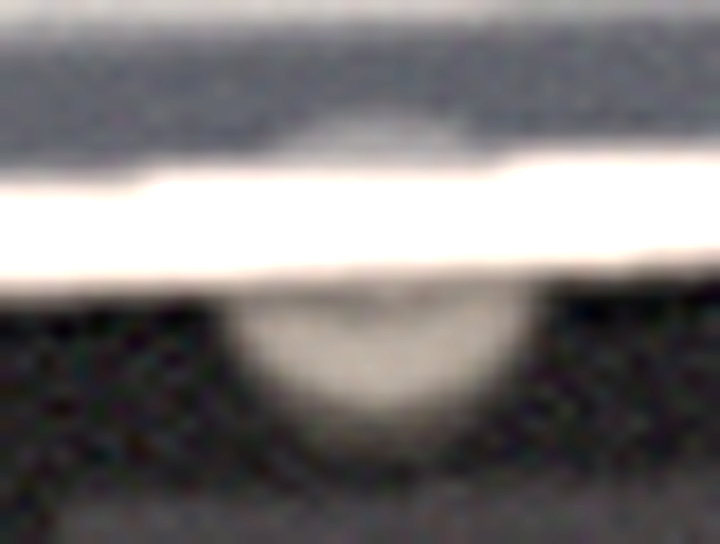

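The door is fully open. The top view shows the pot's lid under the beam at about (332,172), and the two views agree on case (0.035, -0.166). Next I'll do the half-turn for wrist range while moving to a point back along the tool axis from the pot.

```bash
cat >> h.py <<'E'
POT=O+C@np.array([.035,-.166,.062])
E
cat > pt.py <<'E'
import sys
from h import *
np.set_printoptions(precision=4,suppress=True)
back=float(sys.argv[1]); off=float(sys.argv[2]) if len(sys.argv)>2 else .025
s=status.observe();R=s['tool_rot'];z=R[:,2];p=s['position']
tg=POT+(off-back)*z
print('t',s['time_s'],'q',s['q'],'ft',s['ft_force'],'w',s['grip_width'])
print('pos',p,'target',tg,'shift',R.T@(tg-p),np.linalg.norm(tg-p))
h=np.cross(ez,z);h/=np.linalg.norm(h)
for sg in(1,-1): print('turn',np.arctan2(sg*h@-R[:,0],sg*h@R[:,1]))
print(R)
E
python3 pt.py .17
```

```text
t 18.0 q [ -13.3414   -1.6726   98.0839   13.8552   50.4126 -111.3542] ft [ 0.202  -0.0455 -0.2138] w 0.0423487914985298
pos [0.4886 0.0537 0.3157] target [ 0.6022 -0.0625  0.1801] shift [-0.0113 -0.1257  0.1699] 0.21164087826330105
turn -0.05017747332840927
turn 3.091415180261384
[[-0.8149 -0.0501  0.5775]
 [-0.024   0.9983  0.0527]
 [-0.5791  0.0291 -0.8147]]
```

Emit:
play_rows(targets="0 -0.025 0 0.149 0; 0 -0.05 0 0.298 0; -0.004 -0.075 0 0.447 0; -0.008 -0.1 0 0.596 0; -0.011 -0.126 0 0.745 0")

```text
time_s: 18.5
position: [0.5044, -0.0729, 0.3162]
tool_rot: [[-0.631, 0.521, 0.574], [0.664, 0.745, 0.055], [-0.4, 0.416, -0.817]]
ft_force: [0.6, -0.0, 0.0]
grip_width: 0.0854
```

Emit:
play_rows(targets="0 0 0 0.149 0; 0 0 0 0.298 0; 0 0 0 0.447 0; 0 0 0 0.596 0; 0 0 0 0.745 0")

```text
time_s: 19.0
position: [0.5043, -0.0719, 0.316]
tool_rot: [[-0.111, 0.811, 0.574], [0.994, 0.097, 0.055], [-0.011, 0.576, -0.817]]
ft_force: [0.2, -0.4, -0.2]
grip_width: 0.0854
```

Emit:
play_rows(targets="0 0 0 0.149 0; 0 0 0 0.298 0; 0 0 0 0.447 0; 0 0 0 0.596 0; 0 0 0 0.745 0")

```text
time_s: 19.5
position: [0.5043, -0.0718, 0.316]
tool_rot: [[0.468, 0.672, 0.574], [0.796, -0.602, 0.055], [0.382, 0.432, -0.817]]
ft_force: [0.1, 0.5, 0.2]
grip_width: 0.0857
```

Emit:
play_rows(targets="0 0 0.01 0.149 0; 0 0 0.025 0.298 0; 0 0 0.045 0.447 0; 0 0 0.065 0.596 0; 0 0 0.085 0.745 0")

```text
time_s: 20.0
position: [0.5535, -0.0671, 0.2459]
tool_rot: [[0.8, 0.176, 0.574], [0.177, -0.983, 0.054], [0.573, 0.058, -0.817]]
ft_force: [0.3, -0.7, -0.3]
grip_width: 0.0853
```

```bash
python3 pt.py .17
```

```text
t 20.0 q [-27.8021   9.9175  97.4192  26.3811  45.2538  36.8029] ft [ 0.264  -0.7215 -0.3487] w 0.08528581442066271
pos [ 0.5535 -0.0671  0.2459] target [ 0.6027 -0.0627  0.1805] shift [0.0026 0.0005 0.0819] 0.08199204355887642
turn -3.039984346224782
turn 0.1016083073650111
[[ 0.7998  0.176   0.5739]
 [ 0.1774 -0.9827  0.0542]
 [ 0.5735  0.0585 -0.8171]]
```

Emit:
play_rows(targets="0.0026 0.0005 0.03 0.1016 0; 0.0026 0.0005 0.06 0.1016 0; 0.0026 0.0005 0.08 0.1016 0; 0.0026 0.0005 0.08 0.1016 0; 0.0026 0.0005 0.08 0.1016 0")

```text
time_s: 20.5
position: [0.601, -0.0629, 0.1839]
tool_rot: [[0.812, 0.099, 0.575], [0.084, -0.995, 0.054], [0.577, 0.004, -0.817]]
ft_force: [-0.6, -0.3, -0.5]
grip_width: 0.0857
```

```bash
python3 pt.py 0;  python3 - <<'E'
from h import *
d=eyes.get_image('scene'); p=status.observe()['position']; u=proj(d,[POT,p]);print(u)
x0,y0=220,210
c=cv2.resize(d['pixels'][y0:y0+150,x0:x0+200],None,fx=4,fy=4,interpolation=cv2.INTER_CUBIC)
for a,col in zip(u,((255,0,0),(0,255,0))): cv2.circle(c,(int((a[0]-x0)*4+2),int((a[1]-y0)*4+2)),4,col,-1)
save('scene3.png',c)
E
```

```text
t 20.5 q [-24.4353  18.7307  96.8896  28.8847  36.4176  40.5845] ft [-0.5718 -0.3341 -0.5216] w 0.0856543933722516
pos [ 0.601  -0.0629  0.1839] target [ 0.7003 -0.0535  0.0416] shift [-0.0007 -0.0001  0.1738] 0.17376591620483628
turn -3.1343450700142994
turn 0.0072475835754937734
[[ 0.8124  0.0993  0.5746]
 [ 0.0835 -0.995   0.0539]
 [ 0.5771  0.0042 -0.8167]]
[[298.84617797 319.91667705]
 [299.93988506 278.16101375]]
```

View pics/scene3.png

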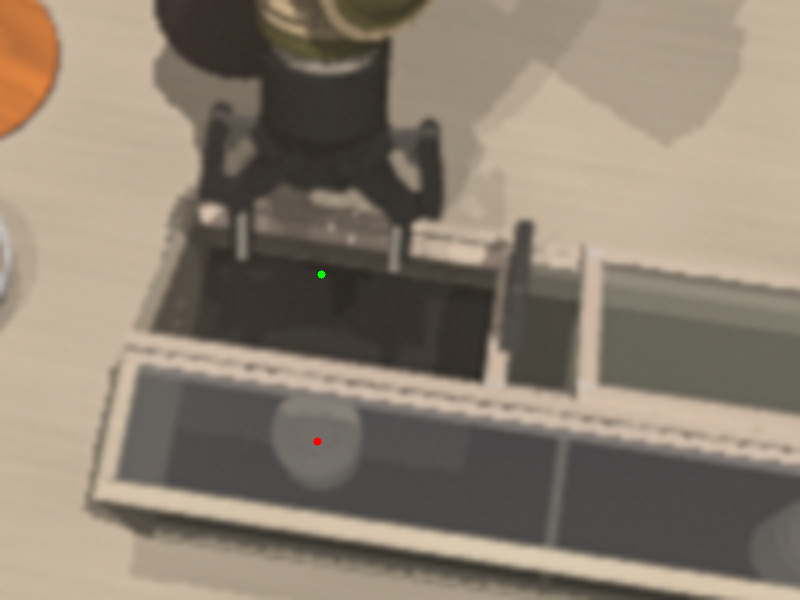

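Emit:
play_rows(targets="0 0 0.025 0.007 0; 0 0 0.05 0.007 0; 0 0 0.07 0.007 0; 0 0 0.09 0.007 0; 0 0 0.1 0.007 0")

```text
time_s: 21.05
position: [0.6592, -0.0579, 0.1032]
tool_rot: [[0.812, 0.093, 0.577], [0.077, -0.996, 0.053], [0.579, 0.001, -0.815]]
ft_force: [-0.2, 0.4, 0.3]
grip_width: 0.0855
```

```bash
python3 pt.py 0
```

```text
t 21.05 q [-21.1451  30.0722  93.9748  33.7365  27.5981  37.2262] ft [-0.2192  0.3639  0.2916] w 0.0854547168889457
pos [ 0.6592 -0.0579  0.1032] target [ 0.7003 -0.0536  0.0416] shift [-0.0019 -0.0006  0.0742] 0.07419787755436771
turn -3.139318294993815
turn 0.0022743585959783185
[[ 0.8118  0.0932  0.5765]
 [ 0.0767 -0.9956  0.0529]
 [ 0.5789  0.0013 -0.8154]]
```

Emit:
play_rows(targets="-0.001 0 0.02 0 0; -0.002 -0.0005 0.04 0 0; -0.002 -0.0005 0.058 0 0; -0.002 -0.0005 0.072 0 0; -0.002 -0.0005 0.073 0 0")

```text
time_s: 21.55
position: [0.6995, -0.0536, 0.0421]
tool_rot: [[0.812, 0.093, 0.576], [0.077, -0.996, 0.053], [0.578, 0.001, -0.816]]
ft_force: [-0.0, -0.4, 0.4]
grip_width: 0.0854
```

```bash
python3 pt.py 0
```

```text
t 21.55 q [-19.1824  38.3022  90.3107  37.7884  23.0111  34.0309] ft [-0.0262 -0.367   0.431 ] w 0.08535346757687397
pos [ 0.6995 -0.0536  0.0421] target [ 0.7003 -0.0536  0.0416] shift [ 0.0004 -0.      0.0009] 0.0009655430776231566
turn -3.1400164518551956
turn 0.0015762017345976554
[[ 0.8122  0.0934  0.5759]
 [ 0.0767 -0.9956  0.0533]
 [ 0.5783  0.0009 -0.8158]]
```

Emit:
play_rows(targets="0 0 0 0 0.3; 0 0 0 0 0.6; 0 0 0 0 1; 0 0 0 0 1; 0 0 0 0 1", force=50)

```text
time_s: 22.05
position: [0.6994, -0.0536, 0.0439]
tool_rot: [[0.811, 0.093, 0.578], [0.077, -0.996, 0.053], [0.58, 0.002, -0.815]]
ft_force: [-4.6, 2.8, 7.1]
grip_width: 0.0551
```

```bash
python3 pt.py 0
```

```text
t 22.05 q [-19.1845  38.1288  90.3477  37.7856  23.0206  34.0337] ft [-4.5911  2.7706  7.0844] w 0.05512915522957888
pos [ 0.6994 -0.0536  0.0439] target [ 0.7003 -0.0536  0.0416] shift [-0.0006  0.      0.0024] 0.002487969411900917
turn -3.1384981267692815
turn 0.003094526820511888
[[ 0.8109  0.0934  0.5776]
 [ 0.0771 -0.9956  0.0527]
 [ 0.58    0.0018 -0.8146]]
```

Emit:
play_rows(targets="0.002 0 -0.003 0 1; 0.005 0 -0.007 0 1; 0.006 0 -0.012 0 1; 0.006 0 -0.022 0 1; 0.006 0 -0.035 0 1")

```text
time_s: 22.55
position: [0.6833, -0.055, 0.0751]
tool_rot: [[0.812, 0.093, 0.576], [0.077, -0.996, 0.053], [0.578, 0.001, -0.816]]
ft_force: [0.2, 1.2, -3.7]
grip_width: 0.0548
```

```bash
python3 pt.py 0|head -2;  python3 - <<'E'
from h import *
d=eyes.get_image('scene')
x0,y0=220,230
save('scene4.png',cv2.resize(d['pixels'][y0:y0+150,x0:x0+200],None,fx=4,fy=4,interpolation=cv2.INTER_CUBIC))
E
```

```text
t 22.55 q [-19.8946  34.2555  91.5692  34.7056  25.5978  36.9305] ft [ 0.195   1.2121 -3.697 ] w 0.054782988540466496
pos [ 0.6833 -0.055   0.0751] target [ 0.7003 -0.0536  0.0416] shift [-0.0055  0.0002  0.0372] 0.03759908150126526
```

View pics/scene4.png

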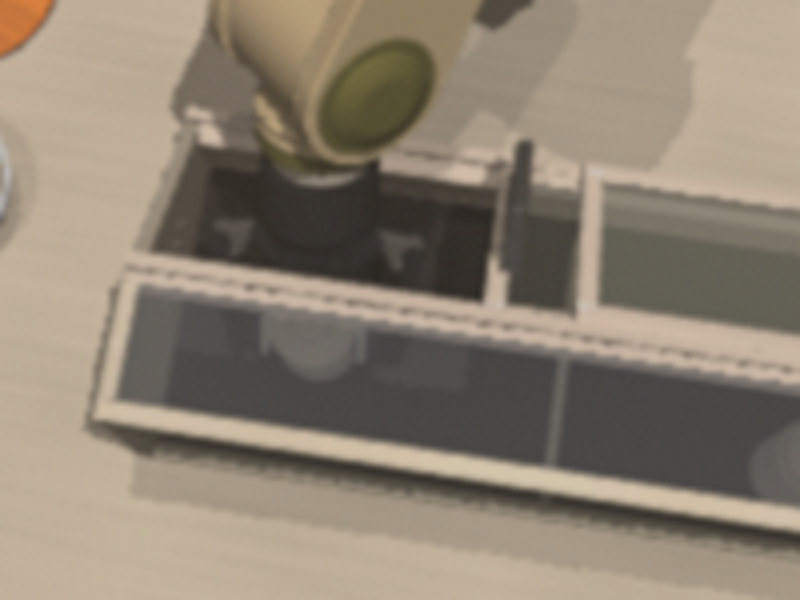

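Emit:
play_rows(targets="0 0 -0.03 0 1; 0 0 -0.065 0 1; 0 0 -0.1 0 1; 0 0 -0.135 0 1; 0 0 -0.17 0 1")

```text
time_s: 23.1
position: [0.5846, -0.064, 0.2149]
tool_rot: [[0.812, 0.093, 0.577], [0.077, -0.996, 0.052], [0.579, 0.002, -0.815]]
ft_force: [1.0, -0.4, -3.4]
grip_width: 0.055
```

```bash
python3 - <<'E'
from h import *
np.set_printoptions(precision=4,suppress=True)
s=status.observe();R=s['tool_rot'];p=s['position'];print(s['q'],p,s['ft_force'],s['grip_width'],(POT-.0)-(np.array([.6994,-.0536,.0439])))
for n in('scene','top'):
    d=eyes.get_image(n); np.savez(f'pics/{n}5.npz',**{k:d[k] for k in('pixels','range_z','mtx','world_to_cam')})
    u=proj(d,p)[0].astype(int);x0,y0=u[0]-100,u[1]-75
    save(n+'5.png',cv2.resize(d['pixels'][y0:y0+150,x0:x0+200],None,fx=4,fy=4,interpolation=cv2.INTER_CUBIC)); print(n,x0,y0)
E
```

```text
[-25.4614  14.9206  96.5453  27.1191  40.3696  42.716 ] [ 0.5846 -0.064   0.2149] [ 0.9907 -0.3626 -3.3595] 0.05499315255565898 [-0.0135 -0.0013  0.0181]
scene 200 193
top 235 121
```

View pics/scene5.png

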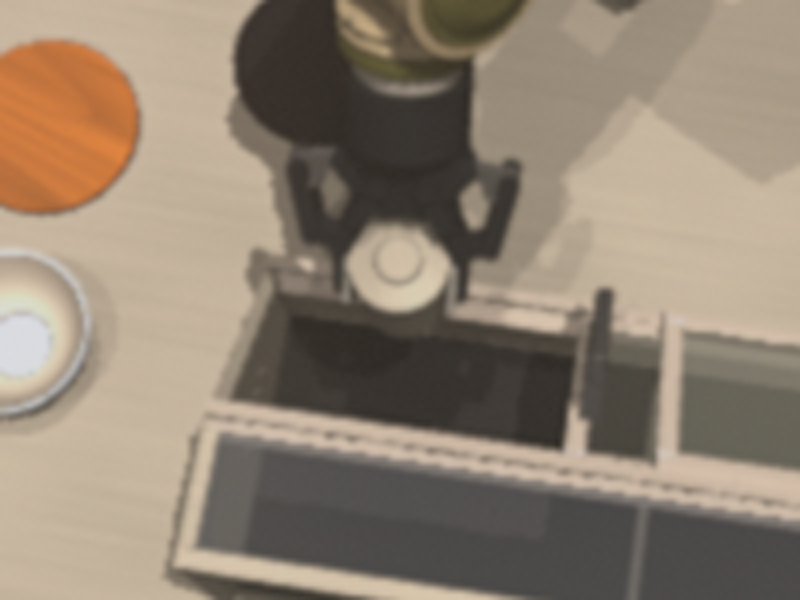

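View pics/top5.png

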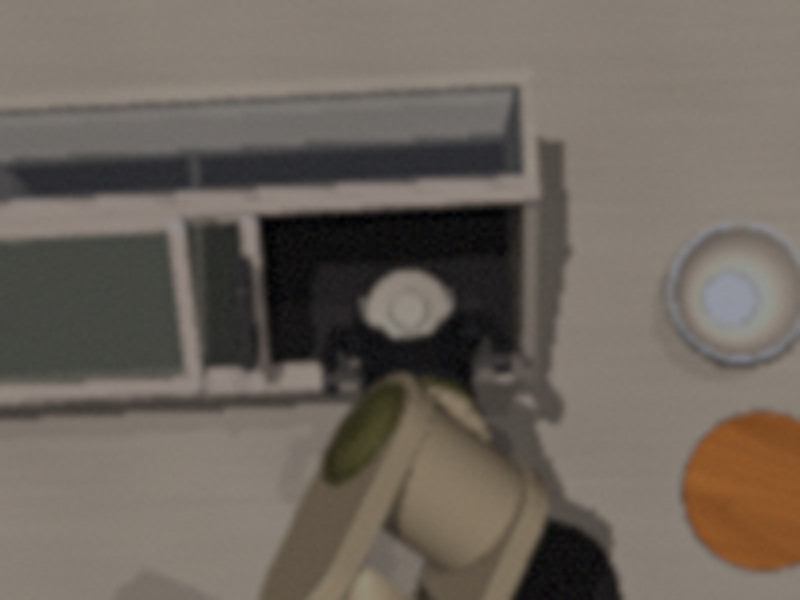

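```bash
python3 - <<'E'
from h import *
np.set_printoptions(precision=4,suppress=True)
p=np.array([.5846,-.064,.2149])
for n,x0,y0,c,in(('scene',200,193,(398,260)),('top',235,121,(408,308))):
    d=dict(np.load(f'pics/{n}5.npz')); u=(x0+(c[0]+.5)/4-.5,y0+(c[1]+.5)/4-.5)
    K=ray(d,u,.267)[0]; print(n,u,'knob',K,'rel tcp',K-p)
    P=cloud(d); v,w=np.mgrid[0:480,0:640]; k=(np.hypot(w-u[0],v-u[1])<11)
    q=P[k]; q=q[(q[:,2]>.235)&(q[:,2]<.30)]; z=np.median(q[:,2]); print(len(q),np.percentile(q[:,2],[5,50,95]))
    r=q[(np.hypot(*(q[:,:2]-K[:2]).T)>.011)&(np.hypot(*(q[:,:2]-K[:2]).T)<.027)]
    r=r[abs(r[:,2]-np.median(r[:,2]))<.008]
    A=np.c_[r[:,:2]-K[:2],np.ones(len(r))];s=np.linalg.lstsq(A,r[:,2],rcond=None)[0];print(len(r),'slopes deg',np.degrees(np.arctan(s[:2])),'z',s[2],'resid',np.std(A@s-r[:,2]))
E
```

```text
scene (299.125, 257.625) knob [ 0.5721 -0.067   0.267 ] rel tcp [-0.0125 -0.003   0.0521]
380 [0.2569 0.2607 0.2684]
289 slopes deg [-0.5397  0.2429] z 0.26063859736683126 resid 0.0025751814644943438
top (336.625, 197.625) knob [ 0.572  -0.0671  0.267 ] rel tcp [-0.0126 -0.0031  0.0521]
302 [0.2583 0.266  0.2915]
172 slopes deg [-1.6488  0.2416] z 0.2650660976199567 resid 0.0032233141531182205
```

Emit:
play_rows(targets="-0.008 0.018 -0.0055 0 1; -0.02 0.0465 -0.014 0 1; -0.034 0.079 -0.024 0 1; -0.048 0.1115 -0.0335 0 1; -0.062 0.144 -0.0435 0 1")

```text
time_s: 23.7
position: [0.5232, -0.2156, 0.2127]
tool_rot: [[0.812, 0.093, 0.576], [0.077, -0.996, 0.053], [0.579, 0.001, -0.816]]
ft_force: [0.7, -0.0, -3.4]
grip_width: 0.0554
```

```bash
python3 go.py .4574 -.3727 .2149
```

```text
pos [ 0.5232 -0.2156  0.2127] shift tool [-0.0642  0.1503 -0.0481] norm 0.1703873329600944 q [-46.9547  14.7439  97.2409  36.2534  50.6526  18.4954] ft [ 0.7178 -0.0459 -3.3784] w 0.0554
turn to case-ey -3.088887923120005 turn to horizontal y -3.139670117710001 ylean z 0.0011123692806914247 lean 35.351794622881165 az 5.265835346580904
```

Emit:
play_rows(targets="-0.0145 0.034 -0.011 0 1; -0.029 0.068 -0.022 0 1; -0.0435 0.102 -0.0325 0 1; -0.056 0.132 -0.042 0 1; -0.0642 0.1503 -0.048 0 1")

```text
time_s: 24.2
position: [0.4571, -0.3741, 0.2146]
tool_rot: [[0.812, 0.091, 0.576], [0.075, -0.996, 0.051], [0.578, 0.002, -0.816]]
ft_force: [0.4, -0.5, -4.6]
grip_width: 0.0554
```

```bash
python3 go.py .4574 -.3727 .062
```

```text
pos [ 0.4571 -0.3741  0.2146] shift tool [-0.088  -0.0017  0.1247] norm 0.15263151917086817 q [-65.1583  19.8487  88.961   37.508   63.3758   4.6185] ft [ 0.3624 -0.5387 -4.5667] w 0.0554
turn to case-ey -3.0905046461066954 turn to horizontal y -3.1386445606968283 ylean z 0.001705093523167524 lean 35.336157437712245 az 5.079794343733146
```

Emit:
play_rows(targets="-0.02 -0.0005 0.028 0 1; -0.042 -0.001 0.06 0 1; -0.063 -0.0017 0.09 0 1; -0.08 -0.0017 0.114 0 1; -0.088 -0.0017 0.1247 0 1")

```text
time_s: 24.7
position: [0.4579, -0.3692, 0.0594]
tool_rot: [[0.814, 0.093, 0.574], [0.074, -0.996, 0.055], [0.577, -0.002, -0.817]]
ft_force: [0.3, -0.2, -3.1]
grip_width: 0.0553
```

```bash
python3 go.py .4574 -.3727 .0430; python3 - <<'E'
from h import *
np.set_printoptions(precision=4,suppress=True)
p=status.observe()['position']
for n in('scene','top'):
    d=eyes.get_image(n); np.savez(f'pics/{n}6.npz',**{k:d[k] for k in('pixels','range_z','mtx','world_to_cam')})
    u=proj(d,p)[0].astype(int);x0,y0=u[0]-80,u[1]-60
    im=cv2.resize(d['pixels'][y0:y0+120,x0:x0+160],None,fx=5,fy=5,interpolation=cv2.INTER_CUBIC)
    th=np.linspace(0,2*np.pi,60);m=np.c_[.4448+.07*np.cos(th),-.3757+.07*np.sin(th),.01+0*th]
    b=np.c_[p[0]-.0126+.028*np.cos(th),p[1]-.003+.028*np.sin(th),p[2]-.0319+0*th]
    for q,c in((m,(0,255,0)),(b,(255,0,0))):
        cv2.polylines(im,[np.int32((proj(d,q)-[x0,y0]+.5)*5)],True,c,1)
    save(n+'6.png',im); print(n,x0,y0)
E
```

```text
pos [ 0.4579 -0.3692  0.0594] shift tool [-0.0101  0.0035  0.0129] norm 0.016776327509235293 q [-64.8279  32.6183  99.8206  49.0124  46.0142 -14.7825] ft [ 0.2922 -0.2322 -3.1136] w 0.0553
turn to case-ey -3.0912121922829896 turn to horizontal y 3.1376326728335426 ylean z -0.0022839367034328 lean 35.22269912966673 az 5.509389083540242
scene 128 162
top 346 178
```

View pics/scene6.png

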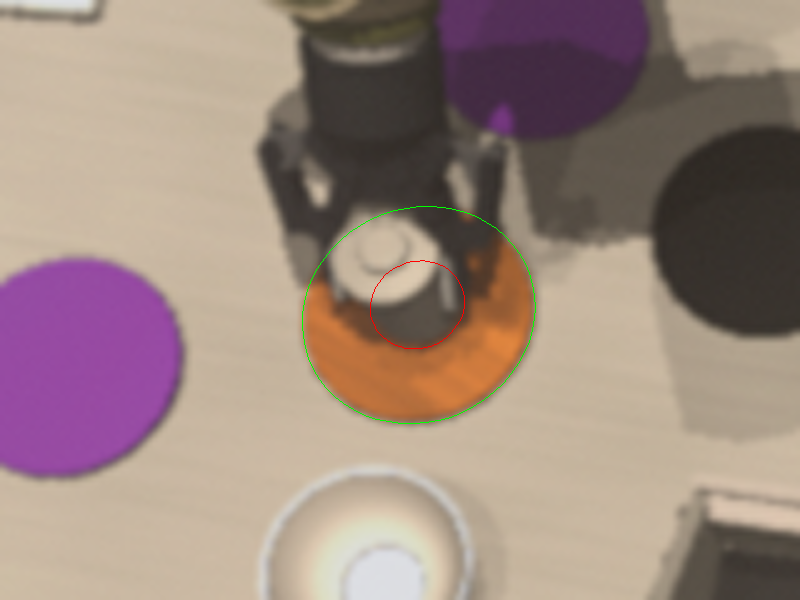

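View pics/top6.png

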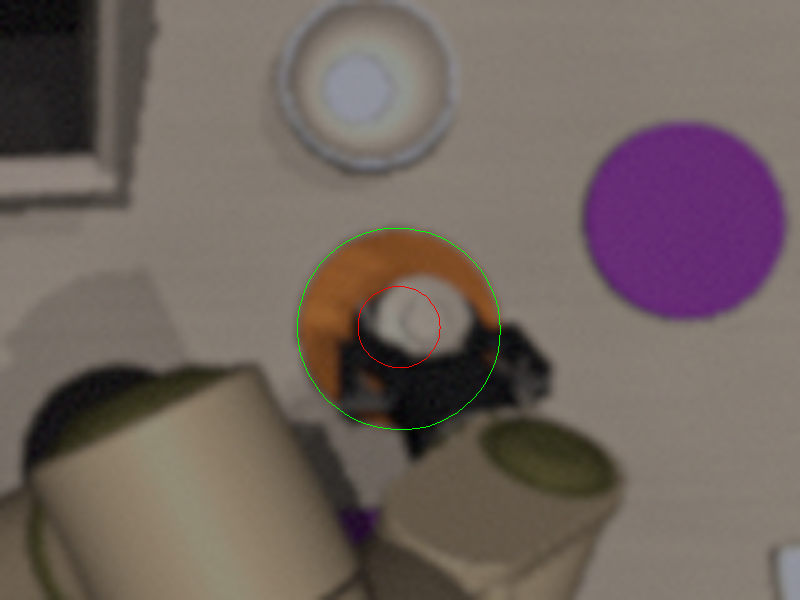

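Emit:
play_rows(targets="-0.003 0.0018 0.004 0 1; -0.006 0.0035 0.0075 0 1; -0.0085 0.0035 0.011 0 1; -0.0098 0.0035 0.0125 0 1; -0.0098 0.0035 0.0125 0 1")

```text
time_s: 25.3
position: [0.4581, -0.3736, 0.0469]
tool_rot: [[0.812, 0.093, 0.576], [0.077, -0.996, 0.053], [0.579, 0.001, -0.815]]
ft_force: [-0.3, -0.3, -3.8]
grip_width: 0.0549
```

```bash
python3 go.py .4574 -.3727 .0419
```

```text
pos [ 0.4581 -0.3736  0.0469] shift tool [-0.0034 -0.001   0.0037] norm 0.0050824999720380905 q [-65.0606  34.1139  99.9449  50.4381  44.9895 -16.9925] ft [-0.2849 -0.2621 -3.766 ] w 0.0549
turn to case-ey -3.088881477921308 turn to horizontal y -3.1393228308924344 ylean z 0.001314013324456421 lean 35.37364792523797 az 5.242878932569103
```

Emit:
play_rows(targets="-0.0006 0 0.0008 0 1; -0.0012 0 0.0016 0 1; -0.0017 0 0.0024 0 1; -0.0021 0 0.0029 0 1; -0.0021 0 0.0029 0 1")

```text
time_s: 25.8
position: [0.4581, -0.3736, 0.0432]
tool_rot: [[0.812, 0.093, 0.576], [0.077, -0.996, 0.053], [0.579, 0.001, -0.815]]
ft_force: [-1.1, 0.5, -3.9]
grip_width: 0.055
```

Emit:
play_rows(targets="-0.0003 0 0.0004 0 1; -0.0006 0 0.0008 0 1; -0.0006 0 0.0008 0 1")

```text
time_s: 26.1
position: [0.4581, -0.3736, 0.0423]
tool_rot: [[0.812, 0.093, 0.576], [0.077, -0.996, 0.053], [0.579, 0.001, -0.815]]
ft_force: [-0.7, 0.1, -4.0]
grip_width: 0.0551
```

Emit:
play_rows(targets="-0.0003 0 0.0004 0 1; -0.0006 0 0.0008 0 1; -0.0006 0 0.0008 0 1")

```text
time_s: 26.4
position: [0.4582, -0.3737, 0.0419]
tool_rot: [[0.811, 0.093, 0.577], [0.077, -0.996, 0.053], [0.58, 0.002, -0.815]]
ft_force: [-2.7, 1.9, 4.6]
grip_width: 0.0552
```

Emit:
play_rows(targets="-0.0003 0 0.0004 0 1; -0.0006 0 0.0008 0 1; -0.0006 0 0.0008 0 1")

```text
time_s: 26.7
position: [0.4583, -0.3736, 0.0419]
tool_rot: [[0.811, 0.094, 0.578], [0.078, -0.996, 0.052], [0.581, 0.002, -0.814]]
ft_force: [-7.3, 3.5, 14.9]
grip_width: 0.0551
```

Emit:
play_rows(targets="0.0006 0 -0.0009 0 1; 0.0006 0 -0.0009 0 1; 0.0006 0 -0.0009 0 0.3; 0.0006 0 -0.0009 0 0.15; 0.0006 0 -0.0009 0 0")

```text
time_s: 27.2
position: [0.4581, -0.3739, 0.0413]
tool_rot: [[0.812, 0.093, 0.577], [0.077, -0.996, 0.053], [0.579, 0.001, -0.815]]
ft_force: [-0.4, 1.1, -0.8]
grip_width: 0.0845
```

Emit:
play_rows(targets="0 0 0 0 0; 0 0 0 0 0; 0 0 -0.015 0 0; 0 0 -0.035 0 0; 0 0 -0.055 0 0")

```text
time_s: 27.7
position: [0.4255, -0.3766, 0.0874]
tool_rot: [[0.812, 0.093, 0.576], [0.077, -0.996, 0.053], [0.579, 0.001, -0.816]]
ft_force: [-0.5, 0.2, 1.2]
grip_width: 0.0851
```

Emit:
play_rows(targets="0 0 -0.03 0 0; 0 0 -0.065 0 0; 0 0 -0.1 0 0; 0 0 -0.14 0 0; 0 0 -0.18 0 0.2")

```text
time_s: 28.2
position: [0.3209, -0.3856, 0.2349]
tool_rot: [[0.812, 0.093, 0.576], [0.077, -0.996, 0.052], [0.578, 0.002, -0.816]]
ft_force: [2.0, -1.0, 0.0]
grip_width: 0.0732
```

```bash
python3 go.py .5 -.1 .3; python3 - <<'E'
from h import *
np.set_printoptions(precision=4,suppress=True)
for n in('scene','top'):
    d=eyes.get_image(n); np.savez(f'pics/{n}7.npz',**{k:d[k] for k in('pixels','range_z','mtx','world_to_cam')})
    u=proj(d,[.4448,-.3757,.01])[0].astype(int);x0,y0=u[0]-80,u[1]-60
    im=cv2.resize(d['pixels'][y0:y0+120,x0:x0+160],None,fx=5,fy=5,interpolation=cv2.INTER_CUBIC)
    save(n+'7.png',im); print(n,x0,y0)
E
```

```text
pos [ 0.3209 -0.3856  0.2349] shift tool [ 0.205  -0.2676  0.0649] norm 0.3433104210647099 q [-82.276   12.7587  95.7353  37.0207  73.5551  -9.1034] ft [ 1.9712 -1.0017  0.0336] w 0.0732
turn to case-ey -3.089120616758896 turn to horizontal y -3.1388261184520854 ylean z 0.0015991618658323995 lean 35.31270125820203 az 5.188611499368961
scene 131 164
top 345 183
```

View pics/scene7.png

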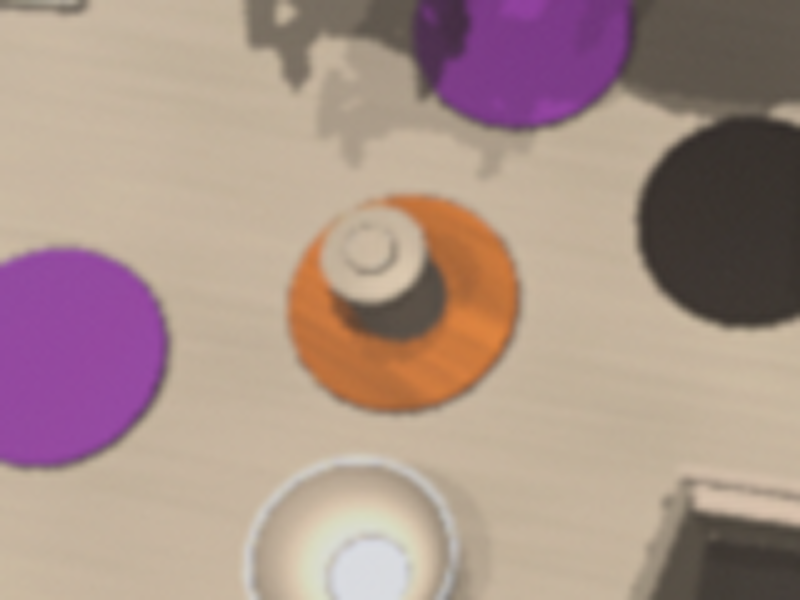

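View pics/top7.png

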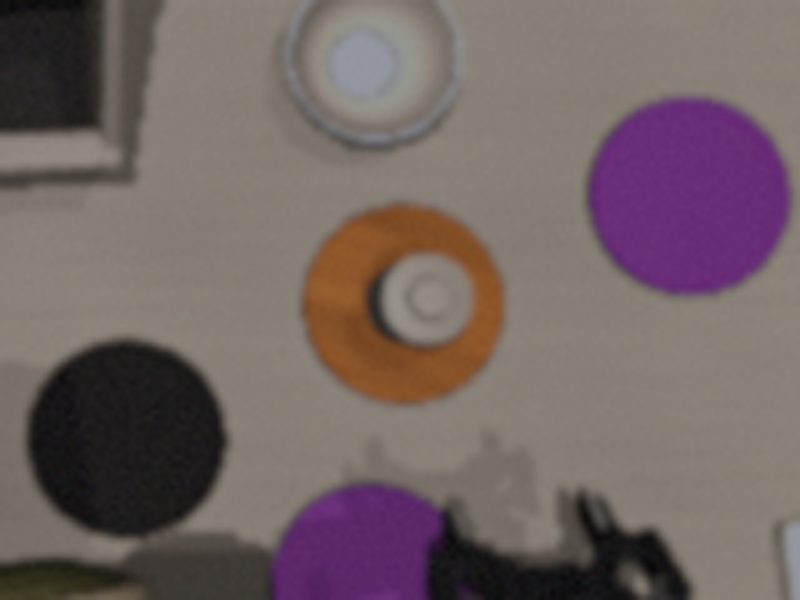

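The pot stands upright near the centre of the mat. In the scene crop the base is at (395,305) and the mat centre at (405,303). Next is closing the door.

```bash
cat > dr.py <<'E'
import sys
from h import *
np.set_printoptions(precision=4,suppress=True)
s=status.observe();R=s['tool_rot'];z=R[:,2];p=s['position'];back=float(sys.argv[1])
G=S0+S@np.array([.0955,-.0464,.049])
tg=G+(.019-back)*z
v=-(ey-z*(ey@z))
print('t',s['time_s'],'q',s['q'],'ft',s['ft_force'],'w',s['grip_width'],'grasp slope',(p-.019*z-S0)@S)
print('pos',p,'tg',tg,'shift',R.T@(tg-p),np.linalg.norm(tg-p),'turn',np.arctan2(v@-R[:,0],v@R[:,1]),'ey',R.T@ey)
E
python3 dr.py .12
```

```text
t 28.3 q [-82.3778  12.5909  95.5267  37.064   73.4804  -9.1272] ft [ 0.7544 -0.6726 -0.5867] w 0.06825114263974377 grasp slope [-0.0727 -0.4883  0.2817]
pos [ 0.3205 -0.3877  0.2373] tg [0.5182 0.057  0.2723] shift [ 0.2159 -0.4247  0.1053] 0.4879093241345179 turn 0.05498088784490781 ey [ 0.0549 -0.9981  0.0274]
```

Emit:
play_rows(targets="0.019 -0.0385 0.009 0.055 0.4; 0.039 -0.077 0.019 0.055 0.4; 0.0585 -0.1155 0.0285 0.055 0.4; 0.078 -0.154 0.038 0.055 0.4; 0.098 -0.193 0.048 0.055 0.4")

```text
time_s: 28.8
position: [0.4116, -0.182, 0.2504]
tool_rot: [[0.816, 0.047, 0.576], [0.021, -0.998, 0.052], [0.578, -0.031, -0.815]]
ft_force: [1.3, -1.2, -1.0]
grip_width: 0.0511
```

```bash
python3 dr.py .12
```

```text
t 28.8 q [-57.6151   0.4808 107.5959  36.6004  59.7007  14.71  ] ft [ 1.2594 -1.1985 -0.9936] w 0.05111761335750164 grasp slope [ 0.0087 -0.2856  0.2272]
pos [ 0.4116 -0.182   0.2504] tg [0.5182 0.0562 0.2723] shift [ 0.1047 -0.2335  0.0561] 0.2619708397742545 turn -0.00329177963989348 ey [-0.0033 -0.9994  0.0352]
```

Emit:
play_rows(targets="0.0185 -0.041 0.01 0 0.4; 0.037 -0.082 0.02 0 0.4; 0.0555 -0.123 0.03 0 0.4; 0.074 -0.164 0.0395 0 0.4; 0.0925 -0.205 0.0495 0 0.4")

```text
time_s: 29.3
position: [0.5057, 0.0275, 0.2701]
tool_rot: [[0.815, 0.048, 0.577], [0.022, -0.998, 0.053], [0.579, -0.03, -0.815]]
ft_force: [0.7, -0.6, 0.5]
grip_width: 0.0512
```

Emit:
play_rows(targets="0.012 -0.0285 0.0066 0 0.4; 0.012 -0.0285 0.0066 0 0.4; 0.012 -0.0285 0.0066 0 0.4")

```text
time_s: 29.6
position: [0.5174, 0.0551, 0.2718]
tool_rot: [[0.816, 0.05, 0.576], [0.024, -0.998, 0.054], [0.577, -0.03, -0.816]]
ft_force: [0.4, 0.1, 0.1]
grip_width: 0.0512
```

```bash
python3 dr.py 0;  python3 - <<'E'
from h import *
s=status.observe()
d=eyes.get_image('scene'); p=s['position']; u=proj(d,[S0+S@np.array([.0895,-.0464,.046]),p]);print(u)
x0,y0=250,190
c=cv2.resize(d['pixels'][y0:y0+150,x0:x0+200],None,fx=4,fy=4,interpolation=cv2.INTER_CUBIC)
for a,col in zip(u,((255,0,0),(0,255,0))): cv2.circle(c,(int((a[0]-x0)*4+2),int((a[1]-y0)*4+2)),3,col,-1)
save('scene8.png',c)
E
```

```text
t 29.6 q [-12.0596   3.8971  99.9668  14.6748  43.0179  67.8254] ft [0.3549 0.1256 0.0697] w 0.05117795345294295 grasp slope [ 0.1074 -0.0517  0.1684]
pos [0.5174 0.0551 0.2718] tg [0.5874 0.0625 0.1745] shift [ 0.0011 -0.0009  0.1201] 0.12010986299468296 turn -0.0006255195079282296 ey [-0.0006 -0.9993  0.0366]
[[350.80440631 276.76055561]
 [354.19720646 244.26395625]]
```

View pics/scene8.png

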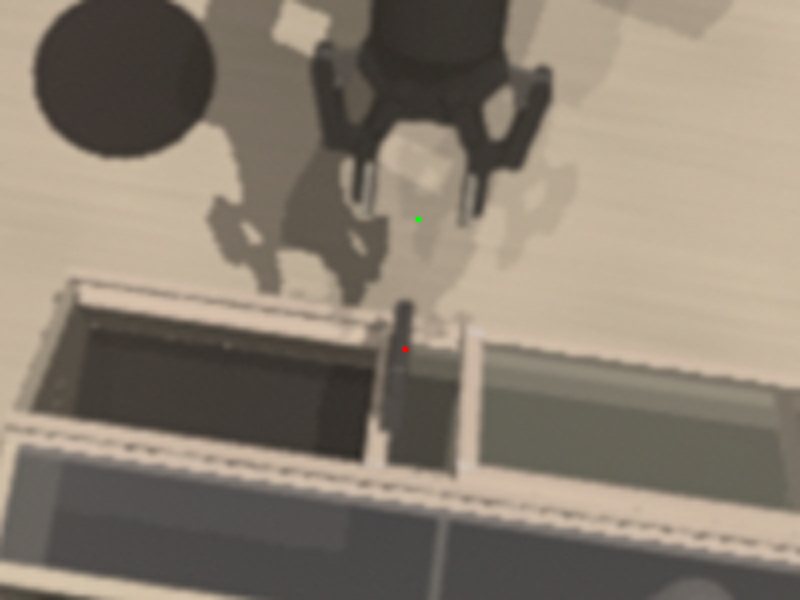

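Emit:
play_rows(targets="0 -0.001 0.035 0 0.5; 0.001 -0.001 0.07 0 0.5; 0.001 -0.001 0.1 0 0.5; 0.001 -0.001 0.116 0 0.5; 0.001 -0.001 0.118 0 0.5")

```text
time_s: 30.15
position: [0.5866, 0.0601, 0.1745]
tool_rot: [[0.818, 0.046, 0.574], [0.02, -0.998, 0.052], [0.575, -0.031, -0.817]]
ft_force: [0.6, -0.0, -0.5]
grip_width: 0.0429
```

```bash
python3 dr.py 0
```

```text
t 30.15 q [ -9.3581  17.8559 100.2931  17.5094  28.6819  65.6699] ft [ 0.6355 -0.029  -0.4893] w 0.042867151745571624 grasp slope [ 0.0949 -0.0488  0.0496]
pos [0.5866 0.0601 0.1745] tg [0.5874 0.0625 0.1744] shift [ 0.0007 -0.0024  0.0006] 0.002526173459066399 turn -0.00458752171048693 ey [-0.0046 -0.9994  0.0348]
```

Emit:
play_rows(targets="0 0 0 0 1; 0 0 0 0 1; 0 0 0 0 1; 0 0 0 0 1", force=40)

```text
time_s: 30.55
position: [0.5865, 0.0614, 0.1777]
tool_rot: [[0.815, 0.049, 0.578], [0.023, -0.998, 0.052], [0.58, -0.029, -0.814]]
ft_force: [-6.0, -2.8, 6.8]
grip_width: 0.0115
```

```bash
python3 dr.py 0
```

```text
t 30.55 q [ -9.2195  17.5664 100.2331  17.4391  28.7071  65.7144] ft [-5.9799 -2.7596  6.8088] w 0.011522606092944507 grasp slope [ 0.0969 -0.0475  0.052 ]
pos [0.5865 0.0614 0.1777] tg [0.5874 0.0625 0.1745] shift [-0.0011 -0.001   0.0032] 0.0035245698278633846 turn -0.0016198224032628933 ey [-0.0016 -0.9994  0.0349]
```

Emit:
play_rows(targets="0 0.015 -0.0005 0 1; 0 0.04 -0.0014 0 1; 0 0.065 -0.0023 0 1; 0 0.09 -0.0031 0 1; 0 0.115 -0.004 0 1")

```text
time_s: 31.05
position: [0.5899, -0.0538, 0.1778]
tool_rot: [[0.814, 0.049, 0.578], [0.023, -0.998, 0.053], [0.58, -0.03, -0.814]]
ft_force: [-0.5, 3.6, 2.7]
grip_width: 0.0114
```

```bash
python3 dr.py 0
```

```text
t 31.05 q [-23.9624  18.084   99.4037  30.1131  34.354   42.8998] ft [-0.4816  3.5697  2.7425] w 0.01139050776237319 grasp slope [ 0.0969 -0.1628  0.0521]
pos [ 0.5899 -0.0538  0.1778] tg [0.5875 0.0625 0.1745] shift [-0.0012 -0.1162  0.0073] 0.11642005335024348 turn -0.0011745357002488166 ey [-0.0012 -0.9994  0.0356]
```

Emit:
play_rows(targets="0 0.025 -0.0009 0 1; 0 0.05 -0.0017 0 1; 0 0.07 -0.0024 0 1; 0 0.084 -0.0029 0 1; 0 0.088 -0.003 0 1")

```text
time_s: 31.55
position: [0.5926, -0.1429, 0.1777]
tool_rot: [[0.814, 0.047, 0.579], [0.022, -0.998, 0.05], [0.58, -0.028, -0.814]]
ft_force: [-4.7, 2.2, 7.2]
grip_width: 0.0113
```

```bash
python3 dr.py 0
```

```text
t 31.55 q [-33.835   20.2111  95.8812  34.3888  40.1408  31.9552] ft [-4.6515  2.1615  7.2199] w 0.01129825107542228 grasp slope [ 0.0969 -0.2519  0.052 ]
pos [ 0.5926 -0.1429  0.1777] tg [0.5875 0.0625 0.1745] shift [-0.0015 -0.2052  0.01  ] 0.20548774091070832 turn -0.0021286462011405245 ey [-0.0021 -0.9994  0.0333]
```

Emit:
play_rows(targets="0 0.002 0 0 1; 0 0.004 0 0 1; 0 0.006 0 0 1; 0 0.007 0 0 1; 0 0.007 0 0 1")

```text
time_s: 32.05
position: [0.5928, -0.1477, 0.1777]
tool_rot: [[0.814, 0.05, 0.578], [0.023, -0.998, 0.053], [0.58, -0.03, -0.814]]
ft_force: [-8.5, 4.6, 10.7]
grip_width: 0.0113
```

```bash
python3 dr.py 0
```

```text
t 32.05 q [-34.3786  20.3924  95.576   34.6309  40.6466  31.3104] ft [-8.5002  4.6469 10.7083] w 0.011297999786544097 grasp slope [ 0.0969 -0.2567  0.052 ]
pos [ 0.5928 -0.1477  0.1777] tg [0.5875 0.0625 0.1745] shift [-0.0013 -0.21    0.0106] 0.2103173354688189 turn -0.0010109492136510523 ey [-0.001  -0.9994  0.0357]
```

Emit:
play_rows(targets="0 0.0015 0 0 1; 0 0.003 0 0 1; 0 0.004 0 0 1; 0 0.004 0 0 1")

```text
time_s: 32.45
position: [0.5927, -0.1478, 0.1777]
tool_rot: [[0.815, 0.054, 0.577], [0.023, -0.998, 0.06], [0.579, -0.036, -0.814]]
ft_force: [-6.6, 22.6, 14.8]
grip_width: 0.0116
```

```bash
python3 dr.py 0
```

```text
t 32.45 q [-34.5765  20.4717  95.434   34.9503  41.2004  30.9297] ft [-6.6031 22.5848 14.7808] w 0.011597138111687269 grasp slope [ 0.0969 -0.257   0.052 ]
pos [ 0.5927 -0.1478  0.1777] tg [0.5874 0.0627 0.1745] shift [-0.0013 -0.2102  0.0122] 0.21058363695958346 turn -0.000949451439246614 ey [-0.0009 -0.9991  0.0433]
```

Emit:
play_rows(targets="0 -0.003 0 0 1; 0 -0.003 0 0 1; 0 -0.003 0 0 0.55; 0 -0.003 0 0 0.5; 0 -0.003 0 0 0.45")

```text
time_s: 32.95
position: [0.593, -0.1494, 0.1759]
tool_rot: [[0.816, 0.048, 0.577], [0.022, -0.998, 0.053], [0.578, -0.03, -0.815]]
ft_force: [0.1, 0.9, -0.1]
grip_width: 0.0471
```

Emit:
play_rows(targets="0 0 -0.02 0 0.45; 0 0 -0.06 0 0.4; 0 0 -0.1 0 0.4; 0 0 -0.145 0 0.4; 0 0 -0.19 0 0.4")

```text
time_s: 33.45
position: [0.4822, -0.1592, 0.3319]
tool_rot: [[0.816, 0.048, 0.576], [0.022, -0.998, 0.053], [0.578, -0.031, -0.816]]
ft_force: [0.6, 0.6, 1.5]
grip_width: 0.0512
```

Emit:
play_rows(targets="-0.02 0 -0.04 0 0.4; -0.04 0 -0.08 0 0.4; -0.05 0 -0.1 0 0.4; -0.05 0 -0.1 0 0.4")

```text
time_s: 33.85
position: [0.3837, -0.1664, 0.385]
tool_rot: [[0.815, 0.045, 0.578], [0.021, -0.999, 0.048], [0.58, -0.027, -0.814]]
ft_force: [0.2, -0.3, 0.6]
grip_width: 0.0515
```

```bash
python3 dr.py 0; python3 - <<'E'
from h import *
np.set_printoptions(precision=4,suppress=True)
for n in('scene','top'):
    d=eyes.get_image(n); save(n+'9.png',d['pixels'])
    P=cloud(d)[d['range_z']>0].reshape(-1,3); c=(P-S0)@S
    for sgn in(-1,1):
        b=c[(abs(c[:,0]-.085)<.07)&(sgn*c[:,1]>.2)&(sgn*c[:,1]<.3)&(c[:,2]>.025)&(c[:,2]<.07)]
        print(n,len(b),np.percentile(b,[1,50,99],axis=0)[:,1])
    hsv=cv2.cvtColor(d['pixels'],cv2.COLOR_RGB2HSV)
E
```

```text
t 33.85 q [-60.7395  -9.5422  93.4217  32.2922  81.2321  26.3762] ft [ 0.2122 -0.2662  0.623 ] w 0.051510581164478715 grasp slope [ 0.0774 -0.2691  0.3461]
pos [ 0.3837 -0.1664  0.385 ] tg [0.5875 0.0624 0.1745] shift [ 0.0488 -0.2136  0.3003] 0.3717169123894148 turn -0.0027123711379362357 ey [-0.0027 -0.9995  0.031 ]
scene 159 [-0.265  -0.2567 -0.2528]
scene 250 [0.2498 0.253  0.2621]
top 107 [-0.2637 -0.2572 -0.2515]
top 157 [0.2511 0.2548 0.2641]
```

View pics/scene9.png

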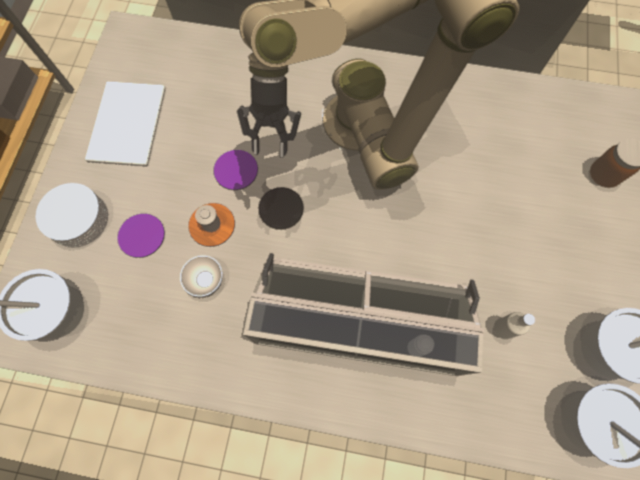

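View pics/top9.png

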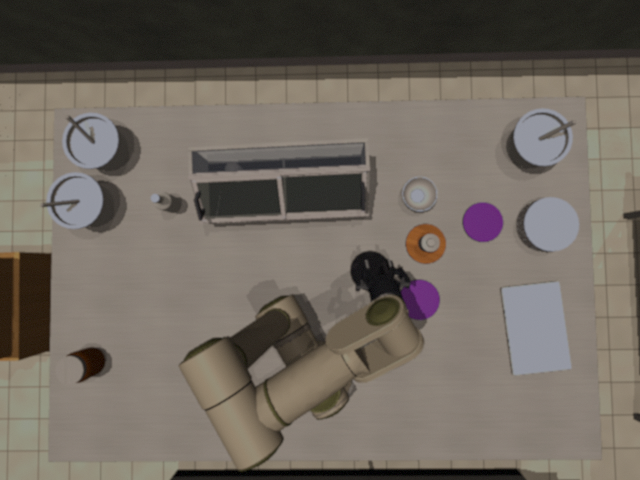

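The scene picture shows the door shut with its handle at (268,270), the pot on the wooden mat at (208,220), and the bowl (202,276), shaker (420,345) and bottle (520,322) where they were. Handing in.

Emit:
play_rows(targets="0 0 0 0 0.4; 0 0 0 0 0.4")

```text
time_s: 34.15
position: [0.3855, -0.1655, 0.3827]
tool_rot: [[0.816, 0.05, 0.576], [0.022, -0.998, 0.055], [0.578, -0.032, -0.816]]
ft_force: [0.0, 0.1, 0.8]
grip_width: 0.0515
```

```bash
python3 -c "
from rig import env; print(env.close_job())"
```

```text
the job is handed in; nothing more can be done
None
```

The job is done and handed in at about 34 s, inside the 72 s limit. I slid the rear door to its stop, lifted the pot out upright, set it on the wooden mat and slid the door shut again.

- **Leaning the tool:** the moves can't tilt the tool directly, so I pushed past the arm's reach limit until it leaned about 35°. It kept that lean for the rest of the job.
- **Rear door:** it met firm stops about 0.21 m apart. The final depth readings put its handle at -0.257 m from the case centre, which mirrors the shut front door's handle.
- **Pot:** while it hung in the gripper its lid measured within about 2° of level, and it was still upright in the last pictures. It touched down at the height I predicted, and in those pictures it stands near the mat's centre with its whole base on it. I pressed it down with about 15 to 20 N before easing off and letting go.
- **Other things:** the front door's handle reading did not change. The bowl, shaker and bottle look unmoved, though I checked those by eye only.
- **Forces:** the highest wrist force I saw was about 28 N, at the door's closing stop.

No check failed. The only disagreement was in the lid's tilt, about 0.6° from one camera and 1.7° from the other, which is within the depth noise.

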